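# Turn the engraved blanks over, load the laser pallet and lock its hold-down collar

### The arm

A 6-joint arm with a two-finger parallel gripper is mounted at the origin on the work surface. World frame = base frame: x ahead of the robot, y to its left, z up, the work surface at z = 0. Lengths are in mm, angles in rad, forces in N, time in s.
With the tool pointing down it reaches from about 300 to 1000 mm from the base axis. Payload 5.1 kg.
Tool frame: the origin (TCP) lies midway between the tips of the shut fingers; the grasp point (between the pads) lies 19 mm behind it; z points along the fingers, y is the line along which they close (so a half turn about z gives the same grasp; the last joint's range is limited). The gripper opens to 95 mm and grips with 3 to 60 N. Pads are 20 mm wide; open, the fingers measure 119 mm over their backs; the gripper's body (75 mm by 180 mm) begins 59 mm behind the grasp point.
Start: joints at [1.125, 0.124, 1.65, -0, 1.367, -0.083], TCP at [230.7, 607.669, 214.656] pointing down, gripper open.
Joint ranges: [-2.61, 2.61], [-1.02, 2.33], [0.03, 2.71], [-1.35, 4.49], [0.32, 2.68], [-2.91, 2.91]. Speed limits (rad/s): [2.57, 2.57, 3.14, 3.14, 3.14, 3.14].

### API

Orientations are given as a unit quaternion [w, x, y, z].
In Python, from cell import r gives the robot as it stands. The module is installed in compiled form; this text tells all that it offers.
- The arm moves only by the tool step_arm, never from a script. Its argument "plan" is a list of rows, each a list of 4 numbers: the shift along the tool's x, y, z normalised to -1 to 1, where 1 is 100 cm, then the turn about the tool's z normalised to -1 to 1, where 1 is 180 degrees. A call has 1 to 20 rows; each row shifts and turns the commanded pose from where the row before left it, along the tool's axes as they then stand; what a row does not reach is not made up. A row lasts 1/8 s, in which the tool goes at most 62.5 mm and 10.7 degrees, less where a joint would pass 70% of its speed; a pose out of reach is approached as far as the arm can. A call with a number of a shift or a turn outside -1 to 1 is refused whole. A call with a gripper value outside its range is refused whole. "jaw" is the opening, from 0 (shut) to 1 (fully open), set as the call begins (left out, the last holds). The fingers move at their own pace and stop on an object; "squeeze" is the grip in N (left out, the last holds). Time passes only in rows, so rows that do not move let the fingers close. It gives the time, the measured TCP pose, the force, the opening and the grip force at its end, in the units of the state.
- r.state(): the state, without advancing time (a new reading comes with each control period).
- r.read_camera(name): name is "side" or "top" or "wrist"; returns a dict with "image" (400x640x3 uint8, blue, green, red), "vertical_fov" (degrees; the focal length in pixels is half the picture's height over the tangent of half this angle, whatever the lens; pixels are square), "cx", "cy" (the principal point, pixels), "origin" and "orientation" of the camera in the world. Camera axes: x right, y down, z forward; pixel columns grow to the right and rows downward; lengths in mm; the calibration is good to about 2 mm. A picture is of the moment at which its call begins. There is no depth.
- r.job_done(): hands the job in; it is judged then, once.
The state is a dict: "time": time; "joint_positions": joint angles; "qd": joint speeds; "effort": joint torques, N m; "position": TCP position; "tcp_rot": TCP orientation; "contact_force": force on the tool from outside, world axes, zero at the start; "wrist_torque": the same for the moment, N m; "opening": finger opening in mm; "finger_force": force on a finger pad.
Only numpy, scipy, OpenCV 4.12 (cv2) and the standard library are available. Lean on these libraries where they do the work, as an engineer would, in place of code of your own. Each camera call takes 0.05 s, during which the arm holds its last target. There are 200 camera calls.

### The job

Load the laser pallet for engraving the second faces: lay every plywood blank flat in a painted outline of its own on the pallet, centred and squared in it, with the plain pale face up (turn over those that show the brown laser-darkened face). Only when all are laid down, turn the hold-down collar clockwise until the yellow line on it meets the red locked mark, so that its fingers reach over the blanks, and do not leave it short of or past the mark. Leave the mug, the glue bottle and the screwdriver where they are.

Things in the scene. Friction and masses are not known exactly. Their poses are not given: they have to be found in the camera images.
- blank_a: Plywood blank, 76 (x) x 50 (y) x 18 mm (z), about 60 g; origin at its centre. One face is plain pale wood, the other laser-darkened brown with thin jigsaw lines; its +z axis comes out of the PALE face. Can stand on its 50 x 18 mm end. Starts flat on the bench, brown face up, long axis within about 50 degrees of pointing away from the robot. Absent in some starts.
- blank_b: Plywood blank, 76 (x) x 50 (y) x 18 mm (z), about 60 g; origin at its centre. One face is plain pale wood, the other laser-darkened brown with thin jigsaw lines; its +z axis comes out of the PALE face. Can stand on its 50 x 18 mm end. Starts flat on the bench, brown face up, long axis within about 50 degrees of pointing away from the robot. Absent in some starts.
- blank_c: Plywood blank, 76 (x) x 50 (y) x 18 mm (z), about 60 g; origin at its centre. One face is plain pale wood, the other laser-darkened brown with thin jigsaw lines; its +z axis comes out of the PALE face. Can stand on its 50 x 18 mm end. Starts flat on the bench, pale face up, long axis within about 50 degrees of pointing away from the robot. Absent in some starts.
- station1 (a point): Centre of the first (on the collar's left-hand side as the robot sees it, +y at pallet yaw 0) of three 84 x 60 mm painted outlines, on the pallet's top face (8 mm above the bench). Its x axis runs along the outline's long direction, which points at the collar's axis, 88 mm away. A blank laid in it ends 50 mm from the collar's axis.
- station2 (a point): Centre of the middle of three 84 x 60 mm painted outlines, on the pallet's top face (8 mm above the bench). Its x axis runs along the outline's long direction, which points at the collar's axis, 88 mm away. A blank laid in it ends 50 mm from the collar's axis.
- station3 (a point): Centre of the third (on the collar's right-hand side, -y at pallet yaw 0) of three 84 x 60 mm painted outlines, on the pallet's top face (8 mm above the bench). Its x axis runs along the outline's long direction, which points at the collar's axis, 88 mm away. A blank laid in it ends 50 mm from the collar's axis.
- pallet: Aluminium plate 236 x 270 x 8 mm fixed to the bench, with three painted outlines 55 degrees apart around the hold-down collar. Origin on the collar's axis at bench level; its -x axis points from the collar to the middle outline (towards the robot, give or take 0.25 rad), +z up. The bench to its left (+y) is clear but for the blanks.
- collar_grip (a point): On the collar's upright axis, 56 mm above the bench: where to grip. The collar is a black knurled ring 50 mm across, 29 to 68 mm above the bench, topped to 72 mm by a fixed white disc with the red locked mark. Three flat fingers, 18 mm wide, stick out of its foot to 72 mm from the axis, 55 degrees apart, 29 to 35 mm above the bench (3 mm over a loaded blank); the middle one is yellow.
- collar (a joint): Turn of the collar, rad, clockwise from above. 0: yellow finger points away from the middle outline; up to 0.5 the outlines are free. 3.14: locked, yellow finger at the middle of the middle outline, its yellow line at the red mark, a blue finger over each outer outline. Stops at 0 and 3.45; starts at 0 to 0.4. Stiff (0.12 N m), stays where it is left.
- mug: White mug, 76 mm across and 90 mm tall, a bystander; origin at the centre of its underside.
- glue: Yellow glue bottle, 60 mm across and 160 mm tall, a bystander; origin at the centre of its underside.
- screwdriver: Screwdriver with a red handle lying on the bench, a bystander; origin under its middle.
Things that resemble listed ones, but are neither listed nor needed, are in the scene too. What is shaped like the blank_c but pink is not meant. What is shaped like the blank_a but blue or purple is not meant.

How it is judged (in metres and radians):
On the way, in this order (a step that is already met when the one before it is completed fails the run):
1. every blank present lies flat on the pallet in an outline of its own, pale face up, with the collar still open (below 1 rad) (angle between each of blank_a, blank_b, blank_c's own z axis and vertical below 0.1 rad and height (world z) of blank_a between 0.013 and 0.021 m and linear speed of each of blank_a, blank_b, blank_c below 0.03 m/s and ((horizontal distance between blank_a and station1 below 0.012 m and angle between the x axis of blank_a and the x axis of station1, either way round below 0.2 rad) or (horizontal distance between blank_a and station2 below 0.012 m and angle between the x axis of blank_a and the x axis of station2, either way round below 0.2 rad) or (horizontal distance between blank_a and station3 below 0.012 m and angle between the x axis of blank_a and the x axis of station3, either way round below 0.2 rad)) and height (world z) of blank_b between 0.013 and 0.021 m and ((horizontal distance between blank_b and station1 below 0.012 m and angle between the x axis of blank_b and the x axis of station1, either way round below 0.2 rad) or (horizontal distance between blank_b and station2 below 0.012 m and angle between the x axis of blank_b and the x axis of station2, either way round below 0.2 rad) or (horizontal distance between blank_b and station3 below 0.012 m and angle between the x axis of blank_b and the x axis of station3, either way round below 0.2 rad)) and height (world z) of blank_c between 0.013 and 0.021 m and ((horizontal distance between blank_c and station1 below 0.012 m and angle between the x axis of blank_c and the x axis of station1, either way round below 0.2 rad) or (horizontal distance between blank_c and station2 below 0.012 m and angle between the x axis of blank_c and the x axis of station2, either way round below 0.2 rad) or (horizontal distance between blank_c and station3 below 0.012 m and angle between the x axis of blank_c and the x axis of station3, either way round below 0.2 rad)) and value of joint collar below 1 rad), for 0.2 s.
2. the collar is turned to its locked mark (value of joint collar between 3.04 and 3.24 rad), for 0.2 s.
At the end, for the whole second after the job is handed in: Every blank present lies still and flat on the pallet, pale face up, its centre within 12 mm of the centre of an outline of its own and squared to it within 0.2 rad, and the collar rests within 0.1 rad of its locked mark (3.14) (all of step 2 and angle between each of blank_a, blank_b, blank_c's own z axis and vertical below 0.1 rad and height (world z) of blank_a between 0.013 and 0.021 m and linear speed of each of blank_a, blank_b, blank_c below 0.03 m/s and ((horizontal distance between blank_a and station1 below 0.012 m and angle between the x axis of blank_a and the x axis of station1, either way round below 0.2 rad) or (horizontal distance between blank_a and station2 below 0.012 m and angle between the x axis of blank_a and the x axis of station2, either way round below 0.2 rad) or (horizontal distance between blank_a and station3 below 0.012 m and angle between the x axis of blank_a and the x axis of station3, either way round below 0.2 rad)) and height (world z) of blank_b between 0.013 and 0.021 m and ((horizontal distance between blank_b and station1 below 0.012 m and angle between the x axis of blank_b and the x axis of station1, either way round below 0.2 rad) or (horizontal distance between blank_b and station2 below 0.012 m and angle between the x axis of blank_b and the x axis of station2, either way round below 0.2 rad) or (horizontal distance between blank_b and station3 below 0.012 m and angle between the x axis of blank_b and the x axis of station3, either way round below 0.2 rad)) and height (world z) of blank_c between 0.013 and 0.021 m and ((horizontal distance between blank_c and station1 below 0.012 m and angle between the x axis of blank_c and the x axis of station1, either way round below 0.2 rad) or (horizontal distance between blank_c and station2 below 0.012 m and angle between the x axis of blank_c and the x axis of station2, either way round below 0.2 rad) or (horizontal distance between blank_c and station3 below 0.012 m and angle between the x axis of blank_c and the x axis of station3, either way round below 0.2 rad)) and velocity of joint collar between -0.05 and 0.05 rad/s); the robot touches nothing.
It fails at once if the mug is shifted by more than 4 cm (distance of mug from where it was at the start of the episode above 0.04 m).
It fails at once if the glue bottle is shifted by more than 4 cm (distance of glue from where it was at the start of the episode above 0.04 m).
It fails at once if the screwdriver is shifted by more than 4 cm (distance of screwdriver from where it was at the start of the episode above 0.04 m).
Of blank_a, blank_b, blank_c only 2 to 3 are there at a start; the rules pass over those that are not, and their reading is None.
At some moment in a run one of blank_a, blank_b, blank_c may be knocked a few centimetres aside while the robot is not near it.
Once in a run the grip may slacken for a moment while it holds something.
It also fails if it takes over 210 s, if anything falls off the work surface, if the arm or the gripper's body presses on something with over 40 N, if the wrist force passes 120 N, or if a joint passes its speed limit or range.

## Working session

There is one attempt and no reset: what is moved stays moved. The work goes in short steps, Python scripts to look and compute and a tool call to move; the robot and the scene stay as the last step left them, time stands still between calls to the robot, and variables do not carry over. Pictures are saved under pics/ and viewed, at most 14 in all, crops included, and the job is handed in when it is done.

Besides the shell and the picture viewer there is one more tool, called after "Request:" by a JSON object that holds its "op" and its "data". step_arm: Moves the arm, as the interface text tells. Its arguments: {"type":"object","properties":{"plan":{"type":"array","items":{"type":"array","items":{"type":"number","minimum":-1,"maximum":1}}},"jaw":{"type":"number"},"squeeze":{"type":"number"}},"required":["plan"]}

```bash
mkdir -p pics; ls; python3 - <<'E'
from cell import r
import cv2
for n in ("top","side"):
    c=r.read_camera(n); cv2.imwrite(f"pics/{n}0.png",c["image"]); c.pop("image"); print(n,c)
print(r.state())
E
```

```text
pics
top {'vertical_fov': 45.880870942619424, 'cx': 323.09325530311725, 'cy': 189.6382321019369, 'origin': array([ 439.82297647,  -41.37490944, 1674.84478442]), 'orientation': array([ 0.02513543, -0.70064128,  0.71277716, -0.02046273])}
side {'vertical_fov': 54.79915095162208, 'cx': 317.90167451899885, 'cy': 198.46017476123606, 'origin': array([ 523.41527395, -798.14178613,  748.85303403]), 'orientation': array([-0.40782777,  0.91281341, -0.01510557,  0.01483241])}
{'time': 0.1, 'joint_positions': array([ 1.12541395e+00,  1.24463954e-01,  1.65154830e+00,  8.01814281e-06,
        1.36751415e+00, -8.25546986e-02]), 'qd': array([ 8.51136138e-05, -5.89547001e-04, -2.60561828e-03,  9.49424701e-04,
        1.36963232e-04,  3.36319678e-04]), 'effort': array([ 1.04988917e-04, -4.18884766e+01, -3.61096072e+01,  7.76544074e-02,
        4.61265177e-02, -8.17248724e-05]), 'position': array([230.43922496, 607.14818954, 213.48798178]), 'tcp_rot': array([-2.56061822e-04,  1.80421105e-01,  9.83588984e-01, -9.32364522e-04]), 'contact_force': array([ 0.05078975, -0.43364061, -0.10114845]), 'wrist_torque': array([ 0.05080254, -0.00826678,  0.01311593]), 'finger_force': 0.0, 'opening': 95.0625112057517}
```

View pics/top0.png

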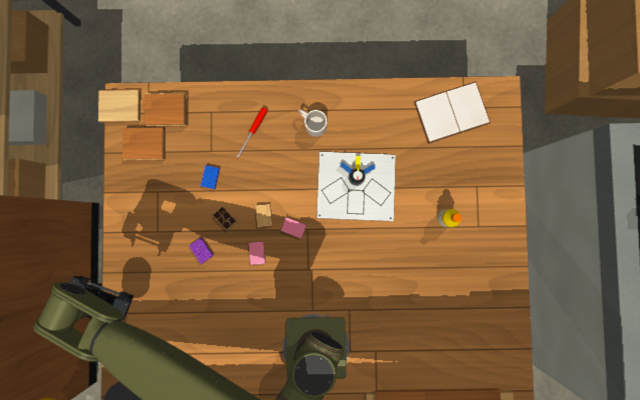

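View pics/side0.png

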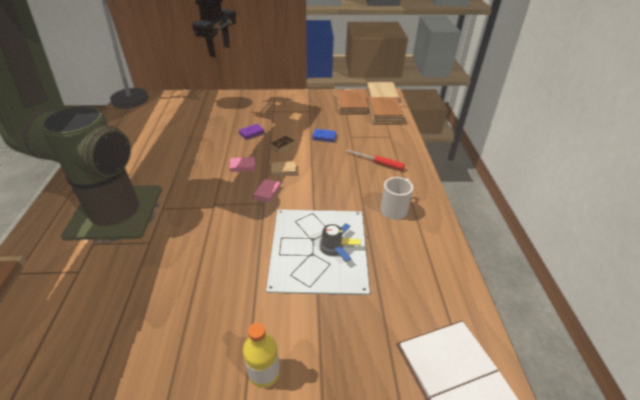

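```bash
cat > h.py <<'E'
from cell import r
import cv2, numpy as np
from scipy.spatial.transform import Rotation as R
def rot(q): return R.from_quat([q[1],q[2],q[3],q[0]]).as_matrix()
def cast(c,uv,z):
    "pixels -> world points on the plane at height z"
    f=200/np.tan(np.radians(c["vertical_fov"]/2)); uv=np.atleast_2d(uv).astype(float)
    d=np.c_[(uv-[c["cx"],c["cy"]])/f,np.ones(len(uv))]@rot(c["orientation"]).T
    return c["origin"]+d*((z-c["origin"][2])/d[:,2])[:,None]
def proj(c,P):
    f=200/np.tan(np.radians(c["vertical_fov"]/2)); p=(np.atleast_2d(P)-c["origin"])@rot(c["orientation"])
    return p[:,:2]/p[:,2:]*f+[c["cx"],c["cy"]]
def pose():
    s=r.state(); M=rot(s["tcp_rot"]); return s["position"],np.arctan2(M[1,1],M[0,1]),M   # yaw of tool y
def go(x,y,z,yaw=None):
    "print turn to do first (yaw of tool y, mod pi), then total shift in tool axes after that turn (normalised)"
    p,a,M=pose(); t=0 if yaw is None else (yaw-a+np.pi/2)%np.pi-np.pi/2   # ccw from above
    M2=R.from_rotvec([0,0,t]).as_matrix()@M
    d=M2.T@(np.array([x,y,z])-p)
    print("pos",p.round(1),"yaw_y",round(a,3),"j6",round(r.state()["joint_positions"][5],2),"| turn",round(-t/np.pi,4),"shift",(d/1000).round(4))
def blobs(mask,amin):
    out=[]
    for k in cv2.findContours(mask.astype(np.uint8),cv2.RETR_EXTERNAL,cv2.CHAIN_APPROX_NONE)[0]:
        if cv2.contourArea(k)>=amin: out.append(k[:,0])
    return out
def rect(P):
    "min-area rectangle of ground points: centre, long, short, yaw of long axis"
    (x,y),(w,h),a=cv2.minAreaRect(P[:,:2].astype(np.float32)); a=np.radians(a)
    if w<h: w,h,a=h,w,a+np.pi/2
    return np.array([x,y]).round(1),round(w,1),round(h,1),round((a+np.pi/2)%np.pi-np.pi/2,3)
E
python3 - <<'E'
from h import *
c=r.read_camera("top"); 
print(cast(c,[[224,217],[263,214],[358,177],[356,202],[316,122]],18).round(0))
cv2.imwrite("pics/crop1.png",cv2.resize(c["image"][140:280,140:400],None,fx=3,fy=3,interpolation=cv2.INTER_CUBIC))
w=r.read_camera("wrist"); cv2.imwrite("pics/w0.png",w["image"])
p,a,M=pose(); print(M.T@(w["origin"]-p), (M.T@rot(w["orientation"])).round(2), w["vertical_fov"],w["cx"],w["cy"])
go(320,260,330,0)
E
```

```text
[[ 457.  318.   18.]
 [ 465.  181.   18.]
 [ 589. -155.   18.]
 [ 501. -146.   18.]
 [ 788.  -10.   18.]]
[  76.56984865   -0.67804615 -170.33657953] [[-0.   -0.96 -0.27]
 [ 1.   -0.   -0.  ]
 [ 0.   -0.27  0.96]] 64.26273424014461 317.7572737250764 200.0082903905473
pos [230.6 607.3 213.9] yaw_y 1.208 j6 -0.08 | turn 0.3845 shift [-0.3473  0.0893 -0.1163]
```

View pics/crop1.png

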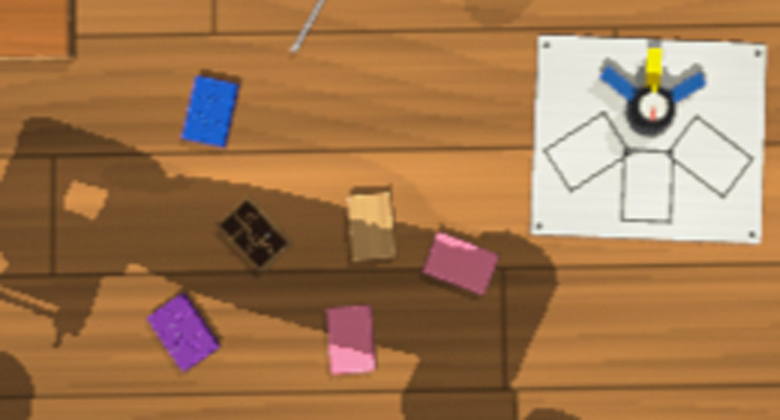

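```bash
python3 - <<'E'
from h import *
go(460,200,330)
E
```

```text
pos [230.6 607.3 213.9] yaw_y 1.208 j6 -0.08 | turn 0.0 shift [-0.359  -0.2995 -0.1158]
```

Request:
{"op": "step_arm", "data": {"plan": [[0,0,-0.04],[0,0,-0.04],[-0.045,-0.0375,-0.036],[-0.045,-0.0375,0],[-0.045,-0.0375,0],[-0.045,-0.0375,0],[-0.045,-0.0375,0],[-0.045,-0.0375,0],[-0.045,-0.0375,0],[-0.044,-0.037,0],[0,0,0],[0,0,0]], "jaw": 1}}

```text
validation failed for argument at $.pl...
```

Each row needs all 4 numbers.

Request:
{"op": "step_arm", "data": {"plan": [[0,0,-0.04,0],[0,0,-0.04,0],[-0.045,-0.0375,-0.036,0],[-0.045,-0.0375,0,0],[-0.045,-0.0375,0,0],[-0.045,-0.0375,0,0],[-0.045,-0.0375,0,0],[-0.045,-0.0375,0,0],[-0.045,-0.0375,0,0],[-0.044,-0.037,0,0],[0,0,0,0],[0,0,0,0]], "jaw": 1}}

```text
time: 1.7
position: [457.2, 205.1, 327.2]
tcp_rot: [-0.0, 0.181, 0.984, 0.0]
contact_force: [0.0, -0.4, -0.8]
opening: 95.2
finger_force: 0.0
```

```bash
python3 - <<'E'
from h import *
w=r.read_camera("wrist"); cv2.imwrite("pics/w1.png",w["image"])
np.save("w1.npy",w,allow_pickle=True)
print(pose()[0], proj(w,[[457,318,9],[465,181,9],[589,-155,10]]).round())
c=r.read_camera("top"); cv2.imwrite("pics/top1.png",c["image"])
go(500,-60,330)
E
```

```text
[456.99177525 205.67636349 327.30616052] [[388. 134.]
 [306. 171.]
 [153. 304.]]
pos [456.9 206.  327.3] yaw_y 1.21 j6 -0.89 | turn 0.0 shift [-0.1343 -0.2336 -0.0028]
```

View pics/w1.png

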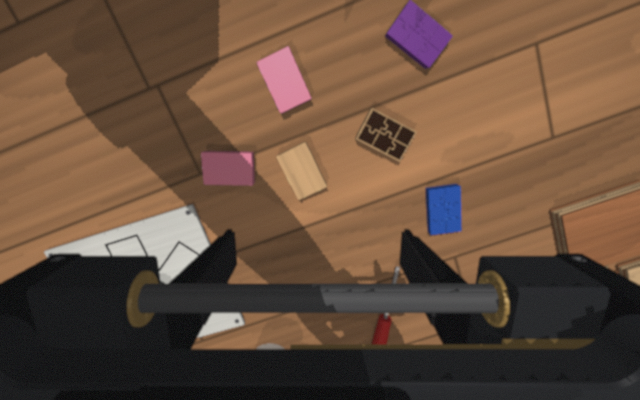

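View pics/top1.png

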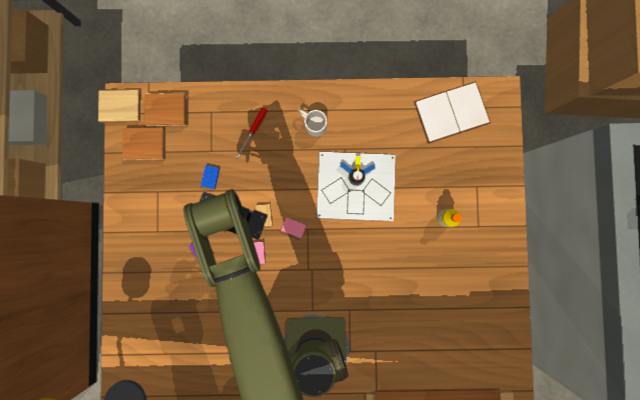

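```bash
python3 - <<'E'
from h import *
go(570,-90,330)
w=np.load("w1.npy",allow_pickle=True).item(); hsv=cv2.cvtColor(w["image"],cv2.COLOR_BGR2HSV)
for u,v in [(386,134),(301,171),(375,120),(330,165),(290,160),(350,110),(300,220)]: print((u,v),hsv[v-1:v+2,u-1:u+2].reshape(-1,3).mean(0).round())
E
```

```text
pos [456.9 206.  327.3] yaw_y 1.21 j6 -0.89 | turn 0.0 shift [-0.2104 -0.2369 -0.0028]
(386, 134) [ 14. 111.  86.]
(301, 171) [ 16. 106. 205.]
(375, 120) [ 10. 124.  51.]
(330, 165) [ 14. 125. 167.]
(290, 160) [ 16. 106. 202.]
(350, 110) [ 14. 124. 133.]
(300, 220) [ 14. 127. 171.]
```

Request:
{"op": "step_arm", "data": {"plan": [[-0.035,-0.04,0,0],[-0.035,-0.04,0,0],[-0.035,-0.04,0,0],[-0.035,-0.04,0,0],[-0.035,-0.04,0,0],[-0.035,-0.037,0,0],[0,0,0,0],[0,0,0,0],[0,0,0,0]]}}

```text
time: 2.92
position: [569.5, -89.4, 327.6]
tcp_rot: [0.0, 0.179, 0.984, 0.0]
contact_force: [0.0, 0.3, 0.1]
opening: 95.1
finger_force: 0.0
```

```bash
python3 - <<'E'
from h import *
w=r.read_camera("wrist"); cv2.imwrite("pics/w2.png",w["image"])
np.save("w2.npy",w,allow_pickle=True)
print(pose()[0], proj(w,[[457,318,9],[465,181,9],[589,-155,10]]).round())
E
```

```text
[569.49240854 -89.54711447 327.69293443] [[575. -26.]
 [475.  21.]
 [284. 187.]]
```

View pics/w2.png

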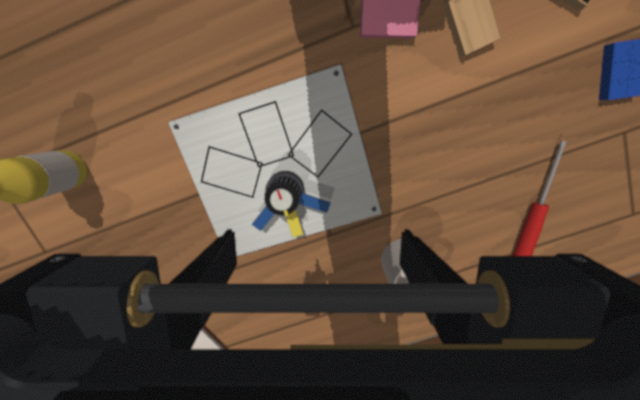

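```bash
cat >> h.py <<'E'
def outlines(c,z=8):
    "the painted outlines: regions about 84x60 closed in by dark lines"
    g=cv2.cvtColor(c["image"],cv2.COLOR_BGR2GRAY); g=cv2.resize(g,None,fx=4,fy=4,interpolation=cv2.INTER_CUBIC)
    m=cv2.adaptiveThreshold(g,1,cv2.ADAPTIVE_THRESH_MEAN_C,cv2.THRESH_BINARY,61,-0+6)
    out=[]
    for k in cv2.findContours(m,cv2.RETR_CCOMP,cv2.CHAIN_APPROX_NONE)[0]:
        if cv2.contourArea(k)<2000: continue
        px=(k[:,0]-1.5)/4; q=rect(cast(c,px,z))
        if 70<q[1]<92 and 48<q[2]<68: out.append((q,px))
    return out
E
python3 - <<'E'
from h import *
w=np.load("w2.npy",allow_pickle=True).item()
for q,px in outlines(w): print(q,px.mean(0).round(1))
t=r.read_camera("top")
for q,px in outlines(t): print("top",q,px.mean(0).round(1))
im=w["image"].astype(int); hsv=cv2.cvtColor(w["image"],cv2.COLOR_BGR2HSV)
for u,v in [(282,205),(278,195),(293,222),(317,203),(471,20),(490,22),(440,60)]: print((u,v),hsv[v,u])
E
```

```text
(array([ 538.1, -223.1]), 78.4, 52.2, np.float64(0.902)) [230.3 171.7]
(array([544.4, -75.9]), 71.3, 52.6, np.float64(-1.017)) [326.9 140.5]
(array([ 505. , -148.8]), 78.5, 53.2, np.float64(-0.061)) [265.8 133.1]
(array([604.3, 357.4]), 85.3, 49.4, np.float64(-0.217)) [609.8  81. ]
top (array([459.9, 315.4]), 81.7, 59.5, np.float64(0.765)) [224.8 215.6]
(282, 205) [ 28  17 192]
(278, 195) [  3 101 182]
(293, 222) [ 26 161 204]
(317, 203) [107 159 125]
(471, 20) [ 16 107 179]
(490, 22) [ 16 107 172]
(440, 60) [ 13 128 140]
```

```bash
cat >> h.py <<'E'
def pale(c):
    h=cv2.medianBlur(cv2.cvtColor(c["image"],cv2.COLOR_BGR2HSV),3)
    m=(h[...,0]>=12)&(h[...,0]<=22)&(h[...,1]<115)&(h[...,1]>70)&(h[...,2]>90)
    return cv2.morphologyEx(m.astype(np.uint8),cv2.MORPH_OPEN,np.ones((3,3)))
def brown(c):
    h=cv2.medianBlur(cv2.cvtColor(c["image"],cv2.COLOR_BGR2HSV),3)
    m=(h[...,0]<30)&(h[...,1]>75)&(h[...,2]<75)
    return cv2.morphologyEx(m.astype(np.uint8),cv2.MORPH_CLOSE,np.ones((9,9)))
def find(c,f,z=18,near=None):
    for k in blobs(f(c),300):
        q=rect(cast(c,k,z))
        if 45<q[1]<110 and 30<q[2]<80: print(f.__name__,q,k.mean(0).round(1))
E
python3 - <<'E'
from h import *
w=np.load("w1.npy",allow_pickle=True).item()
find(w,pale);find(w,brown)
go(430,250,250)
E
```

```text
pale (array([462.2, 175.9]), 79.5, 52.3, np.float64(0.085)) [301.6 170.6]
pale (array([450.2, 307. ]), 65.4, 52.2, np.float64(0.732)) [376.3 135.2]
brown (array([455.9, 313.1]), 68.1, 42.2, np.float64(0.744)) [385.9 134.6]
pos [569.5 -89.8 327.7] yaw_y 1.21 j6 -1.46 | turn 0.0 shift [0.2505 0.2687 0.0776]
```

Request:
{"op": "step_arm", "data": {"plan": [[0.045,0.045,0,-0.05],[0.045,0.045,0,-0.05],[0.045,0.045,0.02,-0.042],[0,0,0,0],[0,0,0,0]]}}

```text
time: 3.65
position: [469.8, 62.6, 309.3]
tcp_rot: [0.001, -0.042, 0.999, -0.0]
contact_force: [-0.1, -0.1, 0.2]
opening: 94.9
finger_force: 0.0
```

```bash
python3 - <<'E'
from h import *
go(462,176,200,1.656)
E
```

```text
pos [469.8  62.6 309.3] yaw_y 1.655 j6 -1.64 | turn -0.0004 shift [-0.0017  0.1137  0.1093]
```

Request:
{"op": "step_arm", "data": {"plan": [[0,0.04,0.03,0],[0,0.04,0.04,0],[-0.002,0.034,0.039,0],[0,0,0,0],[0,0,0,0],[0,0,0,0]]}}

```text
time: 4.4
position: [463.9, 175.3, 201.9]
tcp_rot: [0.002, -0.041, 0.999, 0.0]
contact_force: [-0.3, -0.2, -0.5]
opening: 95.2
finger_force: 0.0
```

```bash
cat >> h.py <<'E'
def tri(c1,p1,c2,p2):
    "height at which rays of two views meet (midpoint), and gap"
    a,b=c1["origin"],c2["origin"]; u=cast(c1,p1,0)[0]-a; v=cast(c2,p2,0)[0]-b
    s,*_=np.linalg.lstsq(np.c_[u,-v],b-a,rcond=None); P,Q=a+s[0]*u,b+s[1]*v
    return ((P+Q)/2).round(1),np.linalg.norm(P-Q).round(1)
E
python3 - <<'E'
from h import *
w=r.read_camera("wrist"); np.save("w3.npy",w,allow_pickle=True)
w1=np.load("w1.npy",allow_pickle=True).item()
find(w,pale); find(w,brown)
def cen(c,f,near):
    b=min((k for k in blobs(f(c),300)),key=lambda k:np.linalg.norm(k.mean(0)-near)); return np.array(cv2.minAreaRect(b)[0])
n=proj(w,[[462,176,18],[456,313,18]])
print("pale",tri(w1,cen(w1,pale,[301,170]),w,cen(w,pale,n[0])),"brown",tri(w1,cen(w1,brown,[386,134]),w,cen(w,brown,n[1])))
go(463,176,3,1.656)
E
```

```text
pale (array([461.7, 175.6]), 78.6, 50.8, np.float64(0.082)) [319.2 175.3]
pale (array([453.7, 309.9]), 80.3, 52.7, np.float64(0.745)) [438.7 177.8]
brown (array([592.4, 408.2]), 107.9, 35.3, np.float64(0.341)) [493.6 293. ]
brown (array([455.6, 313.1]), 68.8, 42.9, np.float64(0.742)) [440.2 180.9]
pale (array([461.5, 175.8,  15. ]), np.float64(0.8)) brown (array([455.4, 313.4,  16.6]), np.float64(0.8))
pos [463.7 175.3 201.7] yaw_y 1.652 j6 -1.4 | turn -0.0012 shift [0.0013 0.0007 0.1987]
```

Request:
{"op": "step_arm", "data": {"plan": [[-0.002,0,0.06,0],[0,0,0.06,0],[0,0,0.04,0],[0,0,0.02,0],[0,0,0.015,0],[0,0,0,0],[0,0,0,0]], "jaw": 0.72}}

```text
time: 5.32
position: [465.5, 176.4, 6.0]
tcp_rot: [0.001, -0.042, 0.999, 0.0]
contact_force: [-0.9, -0.3, 0.1]
opening: 68.4
finger_force: 0.0
```

Request:
{"op": "step_arm", "data": {"plan": [[0,0,0,0],[0,0,0,0],[0,0,0,0],[0,0,0,0]], "jaw": 0, "squeeze": 20}}

```text
time: 5.82
position: [464.6, 176.4, 5.3]
tcp_rot: [0.0, -0.042, 0.999, 0.0]
contact_force: [-1.4, -0.6, 4.4]
opening: 50.1
finger_force: 20.0
```

Request:
{"op": "step_arm", "data": {"plan": [[0,0,0,0],[0,0,-0.02,0],[0,0,-0.04,0],[0,0,-0.04,0],[0,0,0,0.05],[0,0,0,0.05],[0,0,0,0.05],[0,0,0,0.05],[0,0,0,0.05],[0,0,0,0.05],[0,0,0,0.05],[0,0,0,0]]}}

```text
time: 7.32
position: [463.7, 176.0, 103.8]
tcp_rot: [-0.0, 0.486, 0.874, -0.0]
contact_force: [-0.1, 0.5, -0.8]
opening: 49.9
finger_force: 20.0
```

```bash
python3 - <<'E'
from h import *
print(r.state()["opening"],r.state()["finger_force"])
go(546.8,-79.2,80,-1.021+np.pi/2)
E
```

```text
49.88837802844623 20.00064879655838
pos [463.7 176.  103.8] yaw_y 0.556 j6 -0.3 | turn 0.0021 shift [-0.261  -0.0625  0.0239]
```

Request:
{"op": "step_arm", "data": {"plan": [[-0.05,-0.012,0,0],[-0.05,-0.012,0,0],[-0.05,-0.012,0,0],[-0.05,-0.012,0,0],[-0.05,-0.012,0,0],[-0.014,-0.002,0.02,0],[0,0,0.02,0],[0,0,0,0],[0,0,0,0],[0,0,0,0]]}}

```text
time: 8.57
position: [551.0, -80.3, 65.6]
tcp_rot: [0.001, 0.486, 0.874, 0.0]
contact_force: [-0.1, 0.1, -1.9]
opening: 49.5
finger_force: 20.0
```

```bash
python3 - <<'E'
from h import *
print(r.state()["opening"],r.state()["finger_force"])
go(548.2,-81.5,14,-1.021+np.pi/2)
w=r.read_camera("wrist")
for q,px in outlines(w): print(q)
cv2.imwrite("pics/w4.png",w["image"])
E
```

```text
49.533934972622184 19.99993532896042
pos [551.  -80.3  65.6] yaw_y 0.556 j6 -0.8 | turn 0.002 shift [ 0.0005 -0.0031  0.0516]
(array([689. , -81.2]), 85.7, 67.5, np.float64(0.554))
```

View pics/w4.png

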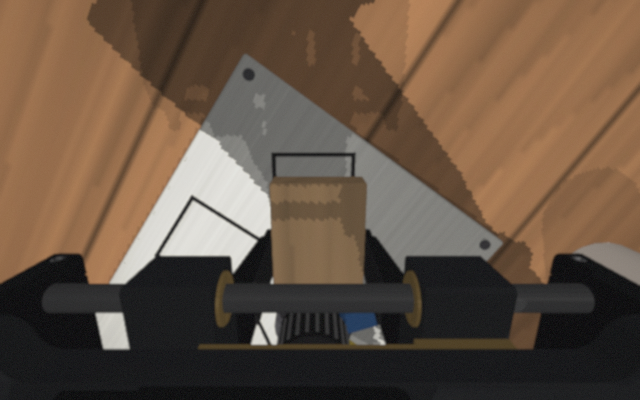

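Request:
{"op": "step_arm", "data": {"plan": [[0,-0.003,0.02,0.002],[0,0,0.02,0],[0,0,0.008,0],[0,0,0,0],[0,0,0,0]]}}

```text
time: 9.25
position: [548.3, -82.6, 16.9]
tcp_rot: [0.0, 0.489, 0.872, 0.0]
contact_force: [0.4, -0.2, -0.6]
opening: 49.6
finger_force: 20.0
```

```bash
python3 - <<'E'
from h import *
go(548.2,-81.5,14,-1.021+np.pi/2)
w=r.read_camera("wrist")
p,a,M=pose()
# expected corners of outline & blank in the image
def quad(x,y,yaw,L,W,z): 
    c,s=np.cos(yaw),np.sin(yaw); return [[x+c*i*L/2-s*j*W/2,y+s*i*L/2+c*j*W/2,z] for i,j in((-1,-1),(-1,1),(1,1),(1,-1))]
im=w["image"].copy()
for Q,col in ((quad(546.8,-79.2,-1.021,84,60,8),(0,0,255)),(quad(*(p[:2]+M[:2,0]*2.7),-1.021,76,50,p[2]+12.7),(0,255,0))):
    cv2.polylines(im,[proj(w,Q).round().astype(int)],True,col,1)
cv2.imwrite("pics/w5.png",cv2.resize(im[80:300,180:480],None,fx=2.6,fy=2.6,interpolation=cv2.INTER_CUBIC))
E
```

```text
pos [548.3 -82.6  16.9] yaw_y 0.548 j6 -0.79 | turn -0.0005 shift [0.001  0.0005 0.0029]
```

View pics/w5.png

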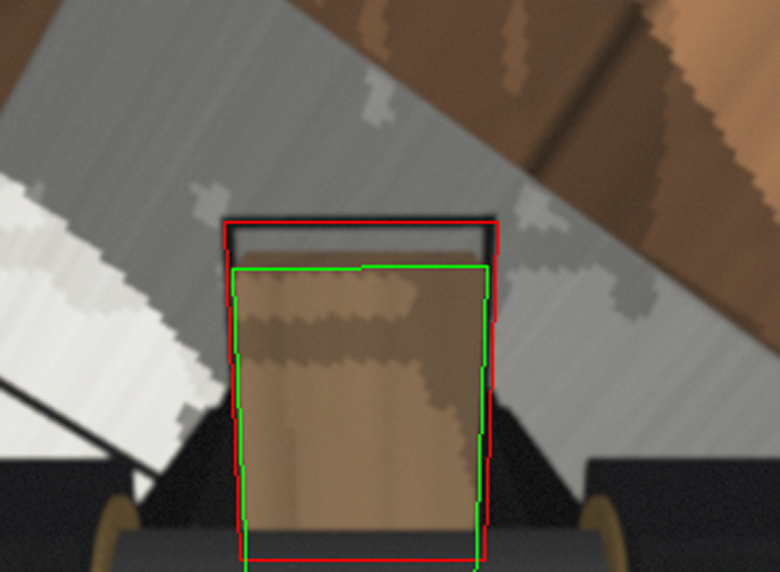

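Request:
{"op": "step_arm", "data": {"plan": [[0.001,0,0.003,0],[0,0,0,0],[0,0,0,0]]}}

```text
time: 9.68
position: [547.5, -81.6, 13.8]
tcp_rot: [0.0, 0.489, 0.872, 0.0]
contact_force: [-0.9, -0.5, -0.4]
opening: 49.8
finger_force: 20.0
```

Request:
{"op": "step_arm", "data": {"plan": [[0,0,0,0],[0,0,0,0],[0,0,0,0],[0,0,-0.02,0],[0,0,-0.05,0],[0,0,-0.06,0],[0,0,-0.06,0],[0,0,0,0],[0,0,0,0]], "jaw": 0.75}}

```text
time: 10.8
position: [547.5, -81.6, 204.7]
tcp_rot: [0.001, 0.489, 0.872, 0.0]
contact_force: [-0.9, 0.2, -0.0]
opening: 71.5
finger_force: 0.0
```

```bash
python3 - <<'E'
from h import *
w=r.read_camera("wrist")
find(w,pale,26)
go(470,140,200,0.744+np.pi/2-np.pi)
E
```

```text
pale (array([545.2, -79.3]), 75.1, 50.5, np.float64(-1.024)) [317.1 176. ]
pos [546.8 -81.4 203.1] yaw_y 0.548 j6 -0.79 | turn 0.4377 shift [ 0.0935 -0.2149  0.0034]
```

Request:
{"op": "step_arm", "data": {"plan": [[0,0,0,0.055],[0,0,0,0.055],[0,0,0,0.055],[0,0,0,0.055],[0,0,0,0.055],[0,0,0,0.055],[0,0,0,0.055],[0,0,0,0.053],[0,0,0,0]]}}

```text
time: 11.98
position: [546.4, -81.4, 201.5]
tcp_rot: [-0.001, 0.931, 0.364, -0.002]
contact_force: [-0.3, -0.5, -0.3]
opening: 71.3
finger_force: 0.0
```

```bash
python3 - <<'E'
from h import *
go(433.4,292.9,200,-.828)
E
```

```text
pos [546.4 -81.4 201.5] yaw_y -0.826 j6 0.58 | turn 0.0007 shift [ 0.1699 -0.3521  0.0023]
```

Request:
{"op": "step_arm", "data": {"plan": [[0.025,-0.05,0,0],[0.025,-0.05,0,0],[0.025,-0.05,0,0],[0.025,-0.05,0,0],[0.025,-0.05,0,0],[0.025,-0.05,0,0],[0.02,-0.052,0,0],[0,0,0,0],[0,0,0,0],[0,0,0,0]]}}

```text
time: 13.22
position: [434.9, 291.4, 203.2]
tcp_rot: [0.0, 0.932, 0.363, -0.0]
contact_force: [0.0, -0.7, -1.0]
opening: 71.0
finger_force: 0.0
```

```bash
python3 - <<'E'
from h import *
w=r.read_camera("wrist")
find(w,brown); find(w,pale)
cv2.imwrite("pics/w6.png",w["image"])
go(433.4,292.9,10,-.828)
E
```

```text
brown (array([455.5, 313.1]), 67.9, 41.9, np.float64(0.732)) [315.  151.9]
pale (array([456. , 312.8]), 77.8, 51.4, np.float64(0.741)) [315.  151.4]
pos [435.  291.4 203.4] yaw_y -0.829 j6 1.32 | turn -0.0004 shift [-1.000e-04 -2.200e-03  1.934e-01]
```

View pics/w6.png

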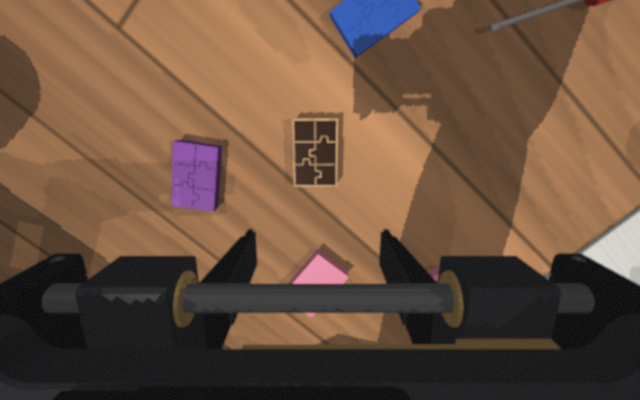

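Request:
{"op": "step_arm", "data": {"plan": [[0,-0.002,0.06,0],[0,0,0.06,0],[0,0,0.05,0],[0,0,0.022,0],[0,0,0,0],[0,0,0,0]]}}

```text
time: 14.02
position: [434.5, 294.1, 13.0]
tcp_rot: [-0.0, 0.932, 0.363, 0.001]
contact_force: [0.9, 0.2, -0.1]
opening: 71.2
finger_force: 0.0
```

Request:
{"op": "step_arm", "data": {"plan": [[0,0,0,0],[0,0,0,0],[0,0,0,0],[0,0,0,0],[0,0,-0.02,0],[0,0,-0.04,0],[0,0,-0.04,0],[0,0,0,0],[0,0,0,0],[0,0,0,0]], "jaw": 0, "squeeze": 5}}

```text
time: 15.28
position: [431.8, 293.4, 109.5]
tcp_rot: [0.0, 0.932, 0.363, -0.002]
contact_force: [-0.6, -0.6, -1.2]
opening: 49.9
finger_force: 5.0
```

```bash
python3 - <<'E'
from h import *
w=r.read_camera("wrist")
cv2.imwrite("pics/w7.png",w["image"])
go(530,210,110,-.828)
E
```

```text
pos [432.  293.4 109.6] yaw_y -0.828 j6 1.32 | turn 0.0001 shift [ 0.0158  0.1278 -0.0006]
```

View pics/w7.png

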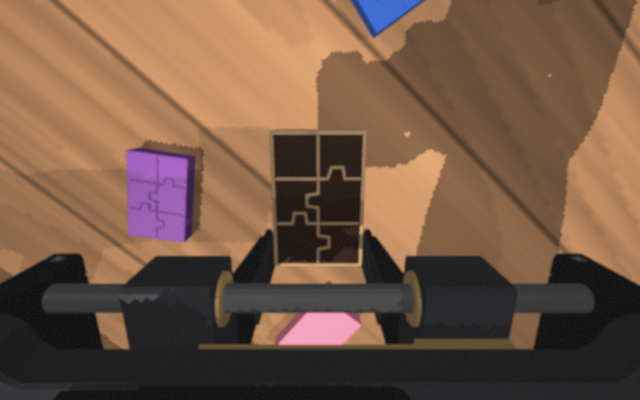

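Request:
{"op": "step_arm", "data": {"plan": [[0.004,0.032,0,0],[0.004,0.032,0,0],[0.004,0.032,0,0],[0.004,0.032,0,0],[0,0,0,0],[0,0,0,0]]}}

```text
time: 16.08
position: [530.6, 210.7, 110.5]
tcp_rot: [-0.0, 0.932, 0.363, -0.001]
contact_force: [-0.5, 0.4, -0.8]
opening: 49.9
finger_force: 5.0
```

Request:
{"op": "step_arm", "data": {"plan": [[0,0,0,0],[0,0,0,0],[0,0,0,0],[0,0,0,0]], "squeeze": 3}}

```text
time: 16.58
position: [531.4, 210.8, 111.7]
tcp_rot: [-0.0, 0.932, 0.363, 0.0]
contact_force: [-0.3, -0.8, -0.5]
opening: 50.0
finger_force: 3.0
```

```bash
cat >> h.py <<'E'
def held():
    w=r.read_camera("wrist"); m=(w["image"].max(2)<110)
    h=cv2.cvtColor(w["image"],cv2.COLOR_BGR2HSV); m=((h[...,2]<80)&(h[...,1]>70)).astype(np.uint8); m=cv2.morphologyEx(m,cv2.MORPH_CLOSE,np.ones((7,7)))
    for k in blobs(m[:300],1500): print("dark",cv2.boundingRect(k),cv2.contourArea(k), cv2.approxPolyDP(k,5,True).reshape(-1,2).tolist())
E
python3 - <<'E'
from h import *
held(); s=r.state(); print(s["position"],s["opening"],s["finger_force"],s["time"])
E
```

```text
dark (0, 167, 88, 118) 1577.0 [[0, 168], [41, 179], [46, 259], [0, 284], [53, 254], [71, 257], [72, 270], [61, 262], [63, 273], [49, 281], [73, 280], [72, 264], [80, 263], [87, 282], [81, 256], [60, 253], [55, 175]]
dark (219, 135, 203, 164) 11056.5 [[275, 135], [277, 229], [268, 230], [237, 269], [230, 262], [219, 276], [229, 271], [232, 283], [240, 266], [249, 269], [246, 257], [265, 238], [273, 239], [272, 271], [280, 261], [357, 261], [363, 238], [370, 237], [382, 246], [376, 253], [387, 253], [403, 283], [407, 271], [415, 273], [421, 298], [405, 261], [398, 268], [369, 230], [358, 230], [360, 135]]
[531.45190035 210.77943297 111.71686213] 50.07203300120766 2.9999279603362083 16.625
```

Request:
{"op": "step_arm", "data": {"plan": [[0,0,-0.06,0],[0,0,0.05,0],[0,0,-0.06,0],[0,0,0.06,0],[0,0,-0.06,0],[0,0,0.06,0],[0,0,-0.06,0],[0,0,0.06,0],[0,0,-0.03,0],[0,0,0,0],[0,0,0,0]]}}

```text
time: 18.0
position: [532.4, 210.9, 152.6]
tcp_rot: [0.0, 0.932, 0.363, 0.001]
contact_force: [-0.7, -0.4, -0.3]
opening: 38.2
finger_force: 0.0
```

```bash
python3 - <<'E'
from h import *
held(); s=r.state(); print(s["position"],s["opening"],s["finger_force"],s["time"])
E
```

```text
dark (0, 254, 89, 46) 1702.5 [[81, 256], [45, 258], [0, 282], [0, 299], [40, 299], [35, 278], [14, 285], [14, 277], [33, 266], [44, 269], [37, 277], [81, 276], [88, 283]]
dark (278, 154, 62, 67) 2853.0 [[339, 169], [324, 167], [311, 154], [314, 167], [291, 169], [278, 220], [337, 220]]
[532.16042021 210.83838871 152.32651242] 33.39692872070746 0.0 18.05
```

Request:
{"op": "step_arm", "data": {"plan": [[0,0,-0.05,0],[0,0,0,0],[0,0,0,0],[0,0,0,0],[0,0,0,0],[0,0,0,0]], "jaw": 0.78}}

```text
time: 18.8
position: [531.2, 210.5, 200.9]
tcp_rot: [-0.0, 0.932, 0.363, -0.001]
contact_force: [-0.3, -0.3, 0.6]
opening: 73.6
finger_force: 0.0
```

```bash
python3 - <<'E'
from h import *
w=r.read_camera("wrist"); find(w,brown); find(w,pale); cv2.imwrite("pics/w8.png",w["image"])
go(0,0,0)
E
```

```text
brown (array([525.6, 177. ]), 69.0, 43.2, np.float64(1.14)) [334.8 201.9]
pale (array([526.9, 179.2]), 80.5, 52.0, np.float64(1.137)) [330.5 197.2]
pos [531.3 210.6 201.1] yaw_y -0.828 j6 1.11 | turn 0.0 shift [-0.5336 -0.2043  0.2016]
```

View pics/w8.png

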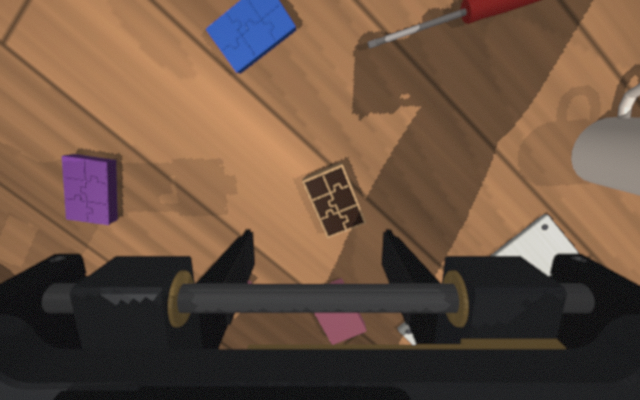

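```bash
python3 - <<'E'
from h import *
go(532.1,190.7,5,1.138-np.pi/2)
E
```

```text
pos [531.3 210.6 201.1] yaw_y -0.828 j6 1.11 | turn -0.1257 shift [-0.0176  0.0091  0.1961]
```

Request:
{"op": "step_arm", "data": {"plan": [[0,0,0,-0.042],[0,0,0,-0.042],[0,0,0,-0.042],[-0.0176,0.009,0.05,0],[0,0,0.05,0],[0,0,0.05,0],[0,0,0.03,0],[0,0,0.015,0],[0,0,0,0],[0,0,0,0]]}}

```text
time: 20.1
position: [533.8, 191.3, 8.4]
tcp_rot: [0.0, 0.842, 0.539, 0.001]
contact_force: [0.1, 0.5, -0.3]
opening: 74.2
finger_force: 0.0
```

Request:
{"op": "step_arm", "data": {"plan": [[0,0,0,0],[0,0,0,0],[0,0,0,0],[0,0,0,0],[0,0,-0.02,0],[0,0,-0.05,0],[0,0,-0.05,0],[0,0,0,0.04],[0,0,0,0.035],[0,0,0,0],[0,0,0,0]], "jaw": 0, "squeeze": 15}}

```text
time: 21.48
position: [532.3, 190.9, 127.0]
tcp_rot: [0.0, 0.899, 0.437, 0.0]
contact_force: [0.1, 0.5, -1.1]
opening: 49.6
finger_force: 15.0
```

```bash
python3 - <<'E'
from h import *
u=np.array([np.cos(.902),np.sin(.902)]); A=np.array([592.7,-154.2])
w=r.read_camera("wrist"); 
p=A-u*95
go(p[0],p[1],110,.902-np.pi/2)
p=A-u*41
go(p[0],p[1],110,.902-np.pi/2)
E
```

```text
pos [532.3 190.9 126.8] yaw_y -0.666 j6 0.92 | turn 0.0008 shift [-0.3283  0.2613  0.0168]
pos [532.3 190.9 126.8] yaw_y -0.666 j6 0.92 | turn 0.0008 shift [-0.2743  0.2613  0.0168]
```

Request:
{"op": "step_arm", "data": {"plan": [[-0.0393,0.0373,0,0],[-0.0393,0.0373,0,0],[-0.0393,0.0373,0,0],[-0.0393,0.0373,0,0],[-0.0393,0.0373,0,0],[-0.0393,0.0373,0,0],[-0.0385,0.0375,0,0],[0,0,0.02,0],[0,0,0,0],[0,0,0,0],[0,0,0,0]]}}

```text
time: 22.9
position: [568.1, -185.2, 107.2]
tcp_rot: [0.0, 0.899, 0.437, 0.0]
contact_force: [0.6, 0.4, -1.1]
opening: 49.8
finger_force: 15.0
```

```bash
python3 - <<'E'
from h import *
u=np.array([np.cos(.902),np.sin(.902)]); A=np.array([592.7,-154.2])
p=A-u*41
go(p[0],p[1],80,.902-np.pi/2); print(r.state()["opening"])
held()
E
```

```text
pos [ 568.1 -185.2  107.2] yaw_y -0.666 j6 0.26 | turn 0.001 shift [-0.0014  0.      0.0272]
49.828240693455925
dark (0, 254, 90, 46) 1725.5 [[89, 284], [80, 255], [55, 254], [0, 282], [0, 293], [17, 275], [30, 277], [31, 284], [15, 286], [19, 293], [11, 299], [39, 299], [54, 275]]
dark (271, 219, 95, 64) 5532.0 [[275, 220], [272, 272], [278, 282], [357, 282], [357, 269], [364, 267], [360, 220]]
dark (0, 112, 108, 102) 2927.0 [[0, 115], [22, 158], [84, 213], [107, 207], [14, 113]]
```

Lower with a lighter squeeze so the overhang tips on the fixed disc.

Request:
{"op": "step_arm", "data": {"plan": [[-0.001,0,0.02,0],[0,0,0.006,0],[0,0,0.003,0],[0,0,0.003,0],[0,0,0.003,0],[0,0,0,0]], "squeeze": 7}}

```text
time: 23.7
position: [567.4, -187.5, 72.1]
tcp_rot: [0.0, 0.9, 0.436, 0.0]
contact_force: [-1.0, -0.6, 1.1]
opening: 49.9
finger_force: 7.0
```

```bash
python3 - <<'E'
from h import *
held(); s=r.state(); print(s["position"],s["opening"],s["contact_force"],s["wrist_torque"])
E
```

```text
dark (0, 254, 89, 46) 1578.0 [[81, 256], [55, 254], [0, 282], [0, 294], [13, 299], [20, 292], [21, 299], [5, 282], [34, 276], [30, 290], [23, 291], [29, 299], [40, 297], [42, 285], [58, 275], [68, 281], [84, 276], [88, 283]]
dark (270, 224, 99, 60) 5109.0 [[270, 231], [278, 283], [357, 283], [368, 240], [361, 225], [274, 225]]
dark (0, 143, 80, 82) 2136.5 [[0, 143], [0, 170], [24, 203], [50, 223], [79, 218]]
[ 567.40054506 -187.44220106   72.04442173] 49.88682847000701 [-1.64987523 -2.15327057  0.96874164] [-0.33012282  0.30223637 -0.00494663]
```

Request:
{"op": "step_arm", "data": {"plan": [[0,0,0.003,0],[0,0,0.003,0],[0,0,0.003,0],[0,0,0.003,0],[0,0,0,0],[0,0,0,0]]}}

```text
time: 24.5
position: [567.1, -187.0, 59.4]
tcp_rot: [-0.0, 0.9, 0.436, -0.0]
contact_force: [1.0, -0.7, -0.5]
opening: 50.1
finger_force: 7.0
```

```bash
python3 - <<'E'
from h import *
held(); s=r.state(); print(s["position"],s["opening"],s["contact_force"],s["wrist_torque"])
c=r.read_camera("side"); p=proj(c,[s["position"]])[0].astype(int); print(p)
cv2.imwrite("pics/s1.png",cv2.resize(c["image"][p[1]-60:p[1]+60,p[0]-80:p[0]+80],None,fx=5,fy=5,interpolation=cv2.INTER_CUBIC))
E
```

```text
dark (260, 231, 121, 53) 2922.0 [[260, 243], [267, 244], [280, 282], [355, 282], [368, 254], [376, 254], [378, 264], [380, 258], [367, 231], [367, 250], [269, 250], [269, 231]]
dark (0, 159, 70, 72) 1847.5 [[0, 159], [0, 187], [26, 223], [42, 230], [69, 225]]
[ 567.05799445 -186.95201479   59.38676041] 50.17305746473753 [ 0.10741064 -0.81012567  1.11115693] [-0.32839637  0.05325269  0.02972395]
[321 242]
```

View pics/s1.png

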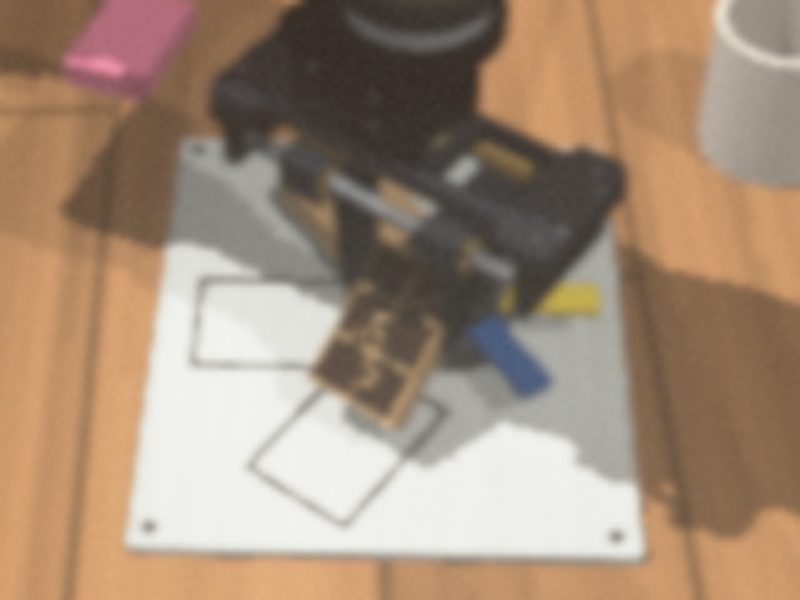

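Request:
{"op": "step_arm", "data": {"plan": [[0,0,0.003,0],[0,0,0.003,0],[0,0,0,0],[-0.005,0,0,0],[-0.005,0,0,0],[-0.005,0,0,0],[-0.005,0,0,0],[-0.004,0,0,0],[0,0,0,0],[0,0,0,0]], "squeeze": 5}}

```text
time: 25.85
position: [552.3, -205.9, 53.7]
tcp_rot: [0.0, 0.9, 0.436, 0.0]
contact_force: [0.3, 0.2, -1.5]
opening: 49.7
finger_force: 5.0
```

```bash
python3 - <<'E'
from h import *
held(); s=r.state(); print(s["position"],s["opening"],s["contact_force"],s["wrist_torque"])
c=r.read_camera("side"); p=proj(c,[s["position"]])[0].astype(int); print(p)
im=c["image"][p[1]-60:p[1]+60,p[0]-80:p[0]+80]; h=cv2.cvtColor(im,cv2.COLOR_BGR2HSV)
cv2.imwrite("pics/s2.png",cv2.resize(im,None,fx=5,fy=5,interpolation=cv2.INTER_CUBIC))
E
```

```text
dark (0, 254, 89, 46) 2131.5 [[81, 256], [54, 254], [0, 282], [0, 299], [40, 299], [50, 279], [83, 276], [88, 283]]
dark (258, 230, 122, 54) 1705.0 [[379, 251], [369, 249], [367, 230], [367, 261], [268, 261], [268, 231], [258, 247], [283, 283], [309, 282], [309, 272], [329, 283], [352, 283], [369, 252]]
dark (0, 136, 60, 71) 1892.0 [[0, 136], [0, 190], [23, 206], [57, 202]]
dark (423, 0, 126, 197) 1521.5 [[423, 0], [545, 196], [434, 0]]
[ 552.34327926 -205.87257527   53.69508053] 49.91636656937792 [ 0.19940638 -0.20508509 -1.06911897] [-0.10787884  0.12218256 -0.01204786]
[315 250]
```

View pics/s2.png

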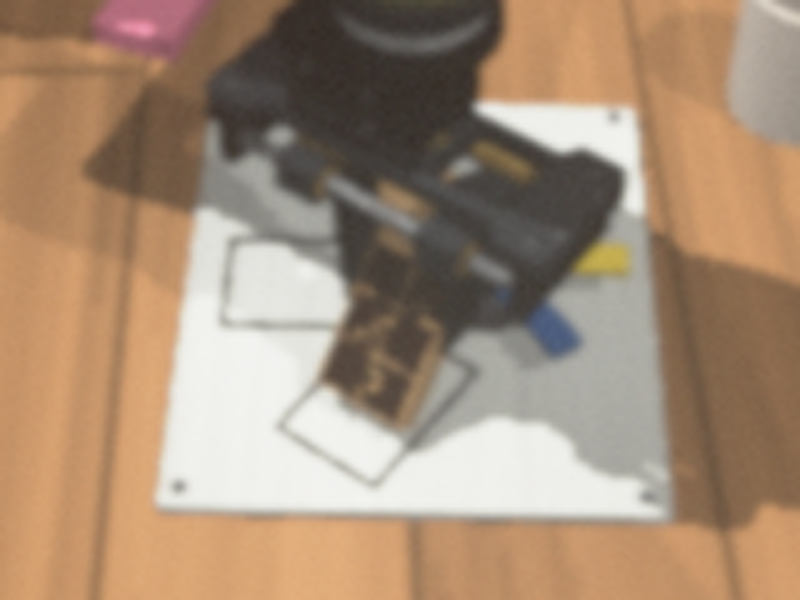

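```bash
cat >> h.py <<'E'
def onplane(c,px,off=0):
    "pixel -> (along tool x, height above bench) in the plane normal to tool y, off mm along tool y from TCP"
    p,a,M=pose(); o=c["origin"]; d=cast(c,px,0)[0]-o; n=M[:,1]; P=o+d*(((p-o)@n+off)/(d@n)); return ((P-p)@M[:,0]).round(1),P[2].round(1)
E
python3 - <<'E'
from h import *
c=r.read_camera("side")
p,a,M=pose()
for px in ((299,267),(317,275),(308,271)): print(px,[onplane(c,px,o) for o in (-25,0,25)])
print(M[:,1])
E
```

```text
(299, 267) [(np.float64(-33.5), np.float64(7.6)), (np.float64(-63.9), np.float64(57.8)), (np.float64(-94.4), np.float64(108.1))]
(317, 275) [(np.float64(42.5), np.float64(-104.9)), (np.float64(6.9), np.float64(-47.0)), (np.float64(-28.8), np.float64(10.8))]
(308, 271) [(np.float64(2.2), np.float64(-45.2)), (np.float64(-30.7), np.float64(8.6)), (np.float64(-63.6), np.float64(62.4))]
[ 7.85453490e-01 -6.18920684e-01  4.68334273e-05]
```

Request:
{"op": "step_arm", "data": {"plan": [[0,0,0,0],[-0.005,0,0.001,0],[-0.005,0,0.001,0],[-0.005,0,0.001,0],[-0.005,0,0,0],[-0.005,0,0,0],[0,0,0,0]], "squeeze": 3.5}}

```text
time: 26.88
position: [536.6, -225.9, 50.7]
tcp_rot: [0.0, 0.9, 0.436, 0.0]
contact_force: [-0.0, -0.3, -0.6]
opening: 50.0
finger_force: 3.5
```

```bash
cat >> h.py <<'E'
def foot(show=None):
    "side view: lowest corners of the held dark face, in tool-x / height"
    c=r.read_camera("side"); s=r.state(); print(s["position"].round(1),s["opening"].round(1),s["contact_force"].round(1))
    p=proj(c,[s["position"]])[0].astype(int); x0,y0=p-[60,45]
    im=c["image"][y0:y0+110,x0:x0+120]; h=cv2.cvtColor(im,cv2.COLOR_BGR2HSV)
    m=((h[...,1]>60)&(h[...,2]<110)&(h[...,0]<25)).astype(np.uint8)
    for k in blobs(m,60):
        k=k+[x0,y0]; ap=cv2.approxPolyDP(k,2,True)[:,0]; print(cv2.contourArea(k),ap.tolist())
        lo=k[k[:,1].argmax()]; print(" lowest",lo,[onplane(c,lo,o) for o in (-25,25)])
    if show: cv2.imwrite(show,cv2.resize(im,None,fx=5,fy=5,interpolation=cv2.INTER_CUBIC))
E
python3 - <<'E'
from h import *
foot("pics/s3.png")
E
```

```text
Traceback (most recent call last):
  File "h.py", line 67, in foot
    c=r.read_camera("side"); s=r.state(); print(s["position"].round(1),s["opening"].round(1),s["contact_force"].round(1))
                                                                       ^^^^^^^^^^^^^^^^^^
AttributeError: 'float' object has no attribute 'round'
```

```bash
sed -i 's/s\["opening"\].round(1)/round(s["opening"],1)/' h.py; python3 - <<'E'
from h import *
foot("pics/s3.png")
E
```

```text
[ 536.8 -225.6   50.7] 49.7 [-0.6  1.   0.3]
166.5 [[302, 251], [299, 253], [298, 263], [305, 260], [305, 268], [310, 271], [314, 265], [312, 261], [317, 263], [309, 252], [307, 257], [304, 254], [306, 250], [304, 254]]
 lowest [310 271] [(np.float64(35.8), np.float64(-54.0)), (np.float64(-31.1), np.float64(54.8))]
74.5 [[317, 233], [320, 234], [323, 229], [332, 234], [335, 231], [325, 225]]
 lowest [318 234] [(np.float64(68.1), np.float64(57.7)), (np.float64(-3.2), np.float64(151.3))]
110.0 [[260, 213], [254, 224], [263, 228], [264, 214]]
 lowest [260 228] [(np.float64(-117.8), np.float64(234.1)), (np.float64(-163.8), np.float64(303.8))]
```

```bash
python3 - <<'E'
from h import *
c=r.read_camera("side"); p,a,M=pose()
h=cv2.cvtColor(c["image"],cv2.COLOR_BGR2HSV)
m=((h[...,1]>60)&(h[...,0]<25)&(h[...,2]>25)).astype(np.uint8); 
q=proj(c,[p])[0].astype(int); x0,y0=q-[25,20]; s=m[y0:y0+70,x0:x0+60]
print(q,x0,y0); print("\n".join("".join(".#"[v] for v in row) for row in s[10:70]))
E
```

```text
[309 258] 284 238
...................##.#####..........##.....................
................#.......##..................................
.................###........................................
................##.#..##...........##.......................
................#####..#...........##.......................
................####...#.##.........#.......................
...............######...###.#...............................
...............######..####.................................
...............#######.####....#............................
................###############.............................
...............##############...............................
...............################.............................
...............################.............................
..............###################...........................
..............###################...........................
.............#####################..........................
.............#####################..........................
............######################...........
[... 1877 characters left out ...]
#############################
############################################################
############################################################
############################################################
############################################################
############################################################
############################################################
############################################################
############################################################
############################################################
############################################################
############################################################
```

```bash
python3 - <<'E'
from h import *
c=r.read_camera("side")
print(onplane(c,(293,274),-25),onplane(c,(307.5,283),25),onplane(c,(317,264),25), onplane(c,(300.5,278.5),0))
E
```

```text
(np.float64(-31.6), np.float64(4.9)) (np.float64(-40.7), np.float64(20.6)) (np.float64(-4.7), np.float64(52.7)) (np.float64(-34.7), np.float64(10.8))
```

Request:
{"op": "step_arm", "data": {"plan": [[0,0,-0.0075,0],[0.02,0,0,0],[0.02,0,0,0],[0.004,0,0,0],[0.003,0,0,0],[0.003,0,0,0],[0.003,0,0,0],[0.003,0,0,0],[0,0,0,0],[0,0,0,0]], "squeeze": 5}}

```text
time: 28.32
position: [570.4, -182.9, 58.0]
tcp_rot: [0.0, 0.9, 0.436, -0.002]
contact_force: [-4.1, -3.6, 0.4]
opening: 50.2
finger_force: 5.0
```

```bash
cat >> h.py <<'E'
def side():
    c=r.read_camera("side"); p,a,M=pose(); s=r.state(); print(p.round(1),s["contact_force"].round(1),"r",np.hypot(*(p[:2]-[592.7,-154.2])).round(1))
    h=cv2.cvtColor(c["image"],cv2.COLOR_BGR2HSV); m=((h[...,1]>60)&(h[...,0]<25)&(h[...,2]>25)).astype(np.uint8)
    q=proj(c,[p])[0].astype(int); x0,y0=q-[25,10]; g=m[y0:y0+45,x0:x0+55]; print(x0,y0); print("\n".join("".join(".#"[v] for v in row) for row in g))
E
python3 - <<'E'
from h import *
side()
E
```

```text
[ 570.4 -182.9   58.1] [-2.7 -3.4 -0.5] r 36.3
298 231
.........####......#########.........#.................
.........####.....##...#####........##.................
..........###............#####......##.................
...........##.............#####.....###................
...........................#####.....#.................
.........................#......#......................
...............###.......##.................##........#
..............######......#................#####.....##
..............######....###................#####....###
..............#######...#..................#####....###
..............###########..................#####...####
...............###########.###............######..#####
...............#....######..##............######..#####
..................#############............####....####
...............###########.#####.......................
..............##########..#######......................
.............##########.#.#.#####......................
............############.#########.....................
............############....#####....
[... 774 characters left out ...]
............................
.....................######............................
......................####.............................
.......................##..............................
.......................................................
.......................................................
.......................................................
.......................................................
.......................................................
.......................................................
.......................................................
.......................................................
.......................................................
```

Request:
{"op": "step_arm", "data": {"plan": [[0.002,0,0,0],[0.002,0,0,0],[0,0,0,0],[0,0,0,0]]}}

```text
time: 28.88
position: [572.6, -180.1, 58.1]
tcp_rot: [0.001, 0.9, 0.436, -0.002]
contact_force: [-4.9, -5.4, 1.1]
opening: 49.7
finger_force: 5.0
```

```bash
python3 - <<'E'
from h import *
c=r.read_camera("side")
print(onplane(c,(307,256.5),-25),onplane(c,(321.5,266),25))
side()
E
```

```text
(np.float64(-34.1), np.float64(15.8)) (np.float64(-43.7), np.float64(26.5))
[ 572.7 -180.1   58.1] [-3.8 -5.4  1.2] r 32.8
298 230
........######.....########...........#................
........######.....##########........##................
.........#####....#...########......###................
..........####.........##########....###...............
...........###............########....#................
............##...#..........######.....................
...............###........#...####.....................
...............####.......#......#....................#
..............######....###................###.##....##
..............#######.....#................######...###
..............########.###.................######..####
...............###########.#.#.............######..##.#
...............##.##############..........#############
...............#.#.##############.........####.########
...............#..################.........############
................##################.....................
..............##########...########....................
.............####
[... 850 characters left out ...]
#...........................
...................########............................
.....................######............................
......................####.............................
.......................................................
.......................................................
.......................................................
.......................................................
.......................................................
.......................................................
.......................................................
.......................................................
.......................................................
```

```bash
cat >> h.py <<'E'
def pred(phi,piv=5.5,grip=14,ctr=-3.5):
    "where the corners of the dark face (foot L,R, top L,R) would be in the side view for tilt phi"
    c=r.read_camera("side"); p,a,M=pose(); P=p+[0,0,piv]; f=np.radians(phi)
    along=-M[:,0]*np.cos(f)+[0,0,-np.sin(f)]; n=-M[:,0]*np.sin(f)+[0,0,np.cos(f)]; C=P+along*grip+n*ctr
    return [proj(c,[C+along*i*38+n*9+M[:,1]*j*25])[0].round(1).tolist() for i,j in((1,-1),(1,1),(-1,-1),(-1,1))]
E
python3 - <<'E'
from h import *
for f in (50,60,70,80,90,100): print(f,pred(f))
c=r.read_camera("side");p=pose()[0];q=proj(c,[p])[0].astype(int)
cv2.imwrite("pics/s4.png",cv2.resize(c["image"][q[1]-45:q[1]+45,q[0]-60:q[0]+60],None,fx=6,fy=6,interpolation=cv2.INTER_CUBIC))
E
```

```text
50 [[306.2, 254.3], [323.1, 264.1], [318.4, 225.8], [335.8, 235.0]]
60 [[307.9, 254.1], [324.7, 263.8], [317.5, 226.3], [334.8, 235.6]]
70 [[309.8, 253.4], [326.5, 263.0], [316.4, 227.0], [333.8, 236.4]]
80 [[311.9, 252.1], [328.5, 261.6], [315.3, 228.0], [332.8, 237.4]]
90 [[314.0, 250.3], [330.6, 259.8], [314.3, 229.2], [331.8, 238.7]]
100 [[316.2, 248.2], [332.6, 257.5], [313.2, 230.6], [330.7, 240.2]]
```

View pics/s4.png

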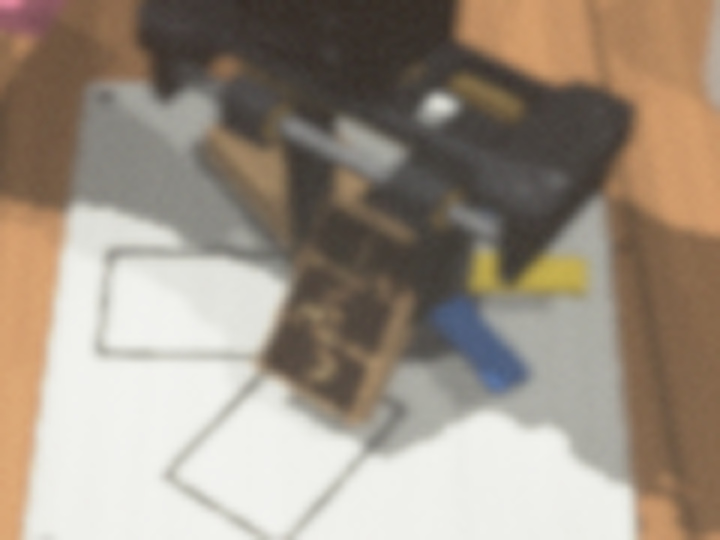

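Request:
{"op": "step_arm", "data": {"plan": [[-0.01,0,-0.005,0],[-0.014,0,0,0],[-0.014,0,0,0],[0,0,0.01,0],[0,0,0.01,0],[0,0,0.01,0],[0,0,0.008,0],[0,0,0,0]]}}

```text
time: 30.32
position: [549.4, -207.9, 23.6]
tcp_rot: [-0.001, 0.9, 0.437, -0.001]
contact_force: [0.8, -0.0, -1.0]
opening: 50.4
finger_force: 5.0
```

Request:
{"op": "step_arm", "data": {"plan": [[0,0,0,0],[0,0,0,0],[0,0,0,0],[0,0,-0.03,0],[0,0,-0.05,0],[0,0,-0.06,0],[0,0,-0.03,0],[0,0,0,0],[0,0,0,0]], "jaw": 0.8}}

```text
time: 31.45
position: [549.6, -208.0, 193.6]
tcp_rot: [-0.001, 0.9, 0.436, -0.001]
contact_force: [0.3, -0.1, -0.3]
opening: 76.0
finger_force: 0.0
```

```bash
python3 - <<'E'
from h import *
w=r.read_camera("wrist"); find(w,brown,26); find(w,pale,26); print(proj(w,[[541,-219,26]]))
go(541,-219,13)
E
```

```text
brown (array([ 547.3, -216.2]), 67.6, 47.7, np.float64(0.903)) [319.2 188.3]
pale (array([ 546.5, -213.6]), 76.2, 50.1, np.float64(0.922)) [317.8 183.4]
pale (array([546.7, -80.6]), 76.7, 49.5, np.float64(-1.031)) [235.1  85.9]
[[317.20650813 195.21191264]]
pos [ 549.3 -207.8  192.8] yaw_y -0.668 j6 0.21 | turn 0.0 shift [-0.0138  0.0011  0.1798]
```

```bash
python3 - <<'E'
from h import *
go(544.1,-217,14,.91-np.pi/2)
E
```

```text
pos [ 549.3 -207.8  192.8] yaw_y -0.668 j6 0.21 | turn -0.0021 shift [-0.0103  0.0022  0.1788]
```

Request:
{"op": "step_arm", "data": {"plan": [[-0.0105,0.0015,0.05,-0.002],[0,0,0.05,0],[0,0,0.05,0],[0,0,0.02,0],[0,0,0.009,0],[0,0,0,0],[0,0,0,0]]}}

```text
time: 32.38
position: [546.6, -218.2, 18.3]
tcp_rot: [0.001, 0.898, 0.439, 0.001]
contact_force: [1.2, -0.8, 0.5]
opening: 75.9
finger_force: 0.0
```

Request:
{"op": "step_arm", "data": {"plan": [[0,0,0,0],[0,0,0,0],[0,0,0,0],[0,0,0,0],[0,0,-0.02,0],[0,0,-0.04,0],[0,0,-0.03,0],[0,0,0,0],[0,0,0,0],[0,0,0,0]], "jaw": 0, "squeeze": 15}}

```text
time: 33.62
position: [543.9, -216.9, 104.1]
tcp_rot: [-0.001, 0.898, 0.439, -0.001]
contact_force: [-0.3, 0.7, -1.2]
opening: 50.0
finger_force: 15.0
```

```bash
python3 - <<'E'
from h import *
u=np.array([np.cos(.902),np.sin(.902)]); A=np.array([592.7,-154.2])
p=A-u*50
go(p[0],p[1],82,.902-np.pi/2)
held()
E
```

```text
pos [ 543.9 -216.9  104.1] yaw_y -0.661 j6 0.19 | turn 0.0024 shift [ 0.0294 -0.0005  0.0221]
dark (0, 254, 90, 46) 1919.5 [[81, 256], [55, 254], [0, 284], [10, 289], [11, 299], [38, 299], [54, 276], [81, 274], [89, 284]]
dark (244, 186, 131, 98) 8534.5 [[273, 188], [271, 245], [258, 245], [244, 272], [253, 270], [251, 261], [259, 260], [263, 246], [271, 246], [267, 262], [278, 272], [278, 283], [365, 277], [364, 244], [374, 245], [374, 239], [360, 230], [361, 186]]
dark (0, 64, 101, 109) 2941.5 [[0, 64], [0, 81], [13, 83], [12, 90], [0, 90], [0, 105], [71, 171], [99, 168]]
```

Request:
{"op": "step_arm", "data": {"plan": [[0.0147,0,0,0.002],[0.0147,0,0,0],[0,0,0.012,0],[0,0,0.012,0],[0,0,0.004,0],[0,0,0.004,0],[0,0,0.004,0],[0,0,0.004,0],[0,0,0.003,0],[0.001,0,0.003,0],[0.001,0,0.003,0],[0.002,0,0.003,0],[0.002,0,0.003,0],[0,0,0,0]], "squeeze": 6}}

```text
time: 35.42
position: [567.0, -189.4, 50.9]
tcp_rot: [0.0, 0.9, 0.437, 0.0]
contact_force: [-0.9, -2.2, 0.8]
opening: 49.7
finger_force: 6.0
```

```bash
python3 - <<'E'
from h import *
side()
for f in (40,50,60,70,80,90): print(f,pred(f,5.5,-4,-3.0))
E
```

```text
[ 567.  -189.4   50.9] [-0.4 -1.9  0.4] r 43.6
296 235
......................................#................
...................#.................##................
...................##................##................
..................#####....#.........##................
......................##....#........##................
..........................##...........................
..........................####.#.......................
................##........##...##............##.......#
................####...#..#...####..........####......#
................####..###.#...####...........#.#.......
................#####.#.#......###.....................
................#######.#..............................
................#########..............................
................#########..............................
................#########....#.........................
...................#######.....##......................
....................########...###.....................
....................##############.....................
.....................#############...
[... 1182 characters left out ...]
............
.......................................................
.......................................................
.......................................................
.......................................................
.......................................................
40 [[305.8, 252.1], [322.9, 262.0], [320.4, 223.8], [337.8, 232.9]]
50 [[306.7, 252.6], [323.7, 262.4], [319.0, 223.9], [336.5, 233.1]]
60 [[307.7, 252.6], [324.7, 262.4], [317.4, 224.5], [334.9, 233.8]]
70 [[309.0, 252.3], [325.8, 262.0], [315.6, 225.6], [333.2, 235.0]]
80 [[310.3, 251.6], [327.1, 261.2], [313.7, 227.1], [331.4, 236.6]]
90 [[311.7, 250.5], [328.4, 260.1], [311.8, 229.1], [329.5, 238.7]]
```

Request:
{"op": "step_arm", "data": {"plan": [[0.002,0,0.002,0],[0.002,0,0.002,0],[0.002,0,0.002,0],[0.002,0,0.001,0],[0.002,0,0.001,0],[0,0,0,0],[0,0,0,0]]}}

```text
time: 36.65
position: [573.0, -182.0, 43.2]
tcp_rot: [0.0, 0.9, 0.436, -0.0]
contact_force: [-3.3, -3.5, 3.9]
opening: 50.1
finger_force: 6.0
```

```bash
python3 - <<'E'
from h import *
side()
for f in (50,60,70,80,90): print(f,pred(f,5.5,-4,-3.0))
E
```

```text
[ 573.  -182.    43.1] [-3.3 -3.8  3.7] r 34.0
298 235
............#............###...........#...............
..........................#...........#................
.................##..................##................
................###......##..........##................
................####..................##...............
........................#..............................
................#...#.#.###..#.............###.........
................##.....########...........#######.....#
................#.......#######...........#######.....#
....................#####.#.###............######.....#
..................#.#####...#####......................
.................#######.....#####.....................
................#########.....####.....................
...............##########......###.....................
................########......####.....................
..................######......####.....................
...................######.....####.....................
....................########.#####.....................
....................##############...
[... 1114 characters left out ...]
........................
.......................................................
.......................................................
.......................................................
.......................................................
.......................................................
.......................................................
50 [[309.1, 252.2], [326.0, 261.9], [321.3, 223.9], [338.6, 233.0]]
60 [[310.2, 252.3], [326.9, 261.9], [319.7, 224.5], [337.1, 233.7]]
70 [[311.4, 252.0], [328.1, 261.5], [318.0, 225.6], [335.5, 234.9]]
80 [[312.7, 251.3], [329.3, 260.8], [316.2, 227.1], [333.7, 236.5]]
90 [[314.1, 250.2], [330.7, 259.7], [314.3, 229.0], [331.9, 238.5]]
```

```bash
python3 - <<'E'
from h import *
w=r.read_camera("wrist"); p,a,M=pose(); P=p+[0,0,5.5]
for phi,ctr in ((60,-3),(70,-3),(70,5),(80,0),(80,7),(90,0),(90,7)):
    f=np.radians(phi); al=-M[:,0]*np.cos(f)+[0,0,-np.sin(f)]; n=-M[:,0]*np.sin(f)+[0,0,np.cos(f)]; C=P-al*4+n*ctr
    print(phi,ctr,[proj(w,[C-al*38+n*k])[0].round().tolist() for k in(9,-9)],"foot",proj(w,[C+al*38+n*9])[0].round())
h=cv2.cvtColor(w["image"],cv2.COLOR_BGR2HSV)
for v in range(120,400,6): print(v,h[v-1:v+2,300:340].reshape(-1,3).mean(0).round(), h[v-1:v+2,280:290].reshape(-1,3).mean(0).round())
cv2.imwrite("pics/w9.png",w["image"])
E
```

```text
60 -3 [[316.0, 256.0], [316.0, 215.0]] foot [316. 264.]
70 -3 [[316.0, 273.0], [316.0, 231.0]] foot [316. 255.]
70 5 [[316.0, 292.0], [316.0, 250.0]] foot [317. 267.]
80 0 [[316.0, 296.0], [316.0, 256.0]] foot [316. 251.]
80 7 [[316.0, 311.0], [316.0, 272.0]] foot [317. 261.]
90 0 [[316.0, 310.0], [316.0, 273.0]] foot [316. 241.]
90 7 [[316.0, 323.0], [316.0, 288.0]] foot [317. 251.]
120 [ 89. 113. 109.] [ 27.   9. 114.]
126 [ 89. 114. 104.] [ 28.   9. 114.]
132 [ 89. 113. 103.] [ 25.   9. 113.]
138 [104. 114.  90.] [33.  8. 97.]
144 [106.  61.  59.] [106.  11.  55.]
150 [78. 23. 41.] [115.  10.  49.]
156 [92. 15. 32.] [83.  9. 44.]
162 [106.  18.  31.] [96. 16. 31.]
168 [110.  18.  31.] [70. 13. 30.]
174 [47. 16. 91.] [72. 15. 30.]
180 [ 26.  29. 132.] [77. 16. 43.]
186 [ 26.  23. 145.] [35. 15. 98.]
192 [ 28.  15. 135.] [ 28.  16. 131.]
198 [ 28.  15. 115.] [ 28.  16. 114.]
204 [ 23.  32. 113.] [ 29.  15. 113.]
210 [ 19.  59. 112.] [ 28.  15. 112.]
216 [ 23.  23. 113.] [15. 60. 98.]
222 [ 27.  16. 109.] [52. 91. 66.]
228 [36. 16. 96.] [105.  26.  28.]
234 [53. 18. 54.] [97. 25. 25.
[... 276 characters left out ...]
 106.] [ 16. 100. 127.]
288 [99.  6. 55.] [99.  6. 55.]
294 [80.  4. 62.] [106.   6.  58.]
300 [90.  5. 64.] [96.  6. 55.]
306 [98.  7. 53.] [99.  7. 53.]
312 [ 25.   9. 131.] [ 27.   9. 134.]
318 [ 26.   7. 222.] [ 26.   7. 225.]
324 [ 25.   7. 222.] [ 26.   7. 223.]
330 [ 25.   7. 223.] [ 24.   7. 222.]
336 [ 26.   7. 223.] [ 26.   7. 221.]
342 [21. 24. 84.] [22. 21. 96.]
348 [ 19. 112.  72.] [ 19. 114.  72.]
354 [103.  22.  30.] [90. 20. 30.]
360 [105.  24.  30.] [99. 22. 30.]
366 [103.  21.  30.] [89. 17. 30.]
372 [106.  24.  30.] [113.  22.  31.]
378 [104.  21.  30.] [106.  23.  30.]
384 [110.  26.  31.] [114.  28.  31.]
390 [99. 34. 20.] [101.  32.  21.]
396 [94. 34. 20.] [82. 29. 21.]
```

Request:
{"op": "step_arm", "data": {"plan": [[0,0,0.002,0],[0,0,0.002,0],[0,0,0.002,0],[0,0,0.002,0],[0,0,0,0],[0,0,0,0]]}}

```text
time: 37.75
position: [574.1, -181.4, 36.1]
tcp_rot: [0.0, 0.9, 0.436, 0.001]
contact_force: [-2.2, -0.4, 6.8]
opening: 50.0
finger_force: 6.0
```

```bash
cat >> h.py <<'E'
def wr(u=(300,340)):
    w=r.read_camera("wrist"); p,a,M=pose(); P=p+[0,0,5.5]; s=r.state(); print(p.round(1),s["contact_force"].round(1),round(s["opening"],1))
    h=cv2.cvtColor(w["image"],cv2.COLOR_BGR2HSV)[:,u[0]:u[1]].mean(1)
    m=(h[:,1]>60)&(h[:,0]<30); e=np.flatnonzero(np.diff(np.r_[0,m.astype(int),0])); print("wood rows",e.reshape(-1,2).tolist())
    for phi in (70,80,90,100):
        f=np.radians(phi); al=-M[:,0]*np.cos(f)+[0,0,-np.sin(f)]; n=-M[:,0]*np.sin(f)+[0,0,np.cos(f)]
        print(phi,[[proj(w,[P-al*4+n*ct-al*38+n*k])[0,1].round() for k in(-9,9)] for ct in (-3,3,8)])
E
python3 - <<'E'
from h import *
wr(); side()
E
```

```text
[ 574.1 -181.3   36.1] [-2.5 -1.6  7.7] 49.9
wood rows [[256, 284], [346, 350]]
70 [[np.float64(231.0), np.float64(273.0)], [np.float64(245.0), np.float64(287.0)], [np.float64(257.0), np.float64(299.0)]]
80 [[np.float64(249.0), np.float64(289.0)], [np.float64(262.0), np.float64(302.0)], [np.float64(274.0), np.float64(313.0)]]
90 [[np.float64(267.0), np.float64(303.0)], [np.float64(279.0), np.float64(315.0)], [np.float64(289.0), np.float64(325.0)]]
100 [[np.float64(284.0), np.float64(315.0)], [np.float64(295.0), np.float64(325.0)], [np.float64(303.0), np.float64(333.0)]]
[ 574.1 -181.4   36.1] [-2.6 -0.7  7.1] r 32.9
299 237
.........................##...........#................
................#........#...........#.................
................#.......##..........##........##.......
...............##.......#...........###........#.......
...............##....................##................
...............##......................................
...............##.....##.................###...........
...............#.......######.............###..........
....................
[... 1351 characters left out ...]
............................
.......................................................
.......................................................
.......................................................
.......................................................
.......................................................
.......................................................
.......................................................
.......................................................
.......................................................
.......................................................
.......................................................
.......................................................
```

Request:
{"op": "step_arm", "data": {"plan": [[-0.003,0,0.001,0],[-0.003,0,0,0],[-0.003,0,0,0],[-0.003,0,0,0],[0,0,0,0],[0,0,0,0]], "squeeze": 4}}

```text
time: 38.6
position: [565.5, -191.4, 34.0]
tcp_rot: [0.0, 0.9, 0.436, -0.0]
contact_force: [0.1, -0.5, 2.8]
opening: 49.9
finger_force: 4.0
```

```bash
python3 - <<'E'
from h import *
wr(); side()
E
```

```text
[ 565.5 -191.4   34. ] [ 1.5 -0.5  2.4] 49.9
wood rows [[187, 190], [235, 284], [346, 350]]
70 [[np.float64(231.0), np.float64(273.0)], [np.float64(245.0), np.float64(287.0)], [np.float64(257.0), np.float64(299.0)]]
80 [[np.float64(249.0), np.float64(289.0)], [np.float64(263.0), np.float64(303.0)], [np.float64(274.0), np.float64(314.0)]]
90 [[np.float64(267.0), np.float64(304.0)], [np.float64(279.0), np.float64(315.0)], [np.float64(290.0), np.float64(325.0)]]
100 [[np.float64(284.0), np.float64(315.0)], [np.float64(295.0), np.float64(325.0)], [np.float64(304.0), np.float64(333.0)]]
[ 565.6 -191.3   34. ] [ 1.5 -0.6  1.7] r 46.0
296 241
........................##.............................
.........................#.............................
................###.................#..................
.................#..................##.................
....................................##.................
......................##...............................
.......................###..#..........................
......................##...............................
........
[... 1363 characters left out ...]
............................
.......................................................
.......................................................
.......................................................
.......................................................
.......................................................
.......................................................
.......................................................
.......................................................
.......................................................
.......................................................
.......................................................
.......................................................
```

```bash
python3 - <<'E'
from h import *
c=r.read_camera("side"); print([onplane(c,(326+d,266),25) for d in(-1,0,1)])
w=r.read_camera("wrist"); h=cv2.cvtColor(w["image"],cv2.COLOR_BGR2HSV)
for v in range(222,288,3): print(v,h[v,300:335].mean(0).round(),end=";")
p,a,M=pose()
print([ (x,z,proj(w,[p+M[:,0]*x+[0,0,z]])[0,1].round()) for x in (-10,0,10,20) for z in (-26,0,20,40)])
for f in (60,70,80,90,100): print(f,pred(f,5.5,-4,-3.0)[1],pred(f,5.5,-4,3.0)[1])
E
```

```text
[(np.float64(-17.8), np.float64(14.5)), (np.float64(-13.5), np.float64(10.0)), (np.float64(-9.0), np.float64(5.5))]
222 [87. 24. 24.];225 [88. 23. 25.];228 [93. 23. 25.];231 [93. 24. 26.];234 [16. 60. 82.];237 [16. 98. 96.];240 [16. 99. 97.];243 [16. 98. 97.];246 [16. 99. 97.];249 [16. 99. 97.];252 [16. 98. 98.];255 [16. 98. 98.];258 [16. 99. 98.];261 [16. 99. 98.];264 [16. 98. 98.];267 [ 16.  99. 109.];270 [ 16. 100. 115.];273 [ 16. 101. 115.];276 [ 16. 100. 115.];279 [ 16. 100. 115.];282 [ 16.  98. 109.];285 [70.  6. 49.];[(-10, -26, np.float64(244.0)), (-10, 0, np.float64(262.0)), (-10, 20, np.float64(280.0)), (-10, 40, np.float64(302.0)), (0, -26, np.float64(230.0)), (0, 0, np.float64(247.0)), (0, 20, np.float64(263.0)), (0, 40, np.float64(283.0)), (10, -26, np.float64(216.0)), (10, 0, np.float64(231.0)), (10, 20, np.float64(245.0)), (10, 40, np.float64(263.0)), (20, -26, np.float64(201.0)), (20, 0, np.float64(214.0)), (20, 20, np.float64(227.0)), (20, 40, np.float64(242.0))]
60 [323.9, 267.5] [322.7, 268.1]
70 [325.0, 267.1] [323.7, 268.1]
80 [326.3, 266.3] [324.9, 267.6]
90 [327.7, 265.2] [326.2, 266.7]
100 [329.1, 263.7] [327.7, 265.5]
```

Request:
{"op": "step_arm", "data": {"plan": [[0,0,0,0],[0,0,0,0],[0,0,0,0],[0,0,0,0],[0,0,-0.02,0],[0,0,-0.04,0],[0,0,-0.04,0],[0,0,0,0],[0,0,0,0]], "jaw": 0.68}}

```text
time: 40.42
position: [565.7, -191.1, 134.8]
tcp_rot: [0.0, 0.9, 0.436, 0.0]
contact_force: [-0.3, 0.6, -0.3]
opening: 64.7
finger_force: 0.0
```

```bash
python3 - <<'E'
from h import *
w=r.read_camera("wrist"); p,a,M=pose(); print(p.round(1),r.state()["opening"])
h=cv2.cvtColor(w["image"],cv2.COLOR_BGR2HSV).astype(int); m=((h[...,0]>=10)&(h[...,0]<=22)&(h[...,1]>70)&(h[...,1]<125)&(h[...,2]>60)).astype(np.uint8)
q=[569-p[0],0]
f=lambda x,z:proj(w,[p+M[:,0]*x+[0,0,z-p[2]]])[0].round()
print("standing top edges",f(9,84),f(-9,84),"flat", f(30,26),f(-30,26))
for v in range(150,290,4): print(v,h[v,300:335].mean(0).round().astype(int).tolist(),end=";")
E
```

```text
[ 565.1 -190.9  133.5] 64.29126893641251
standing top edges [316. 207.] [316. 230.] flat [316. 165.] [316. 228.]
150 [26, 17, 129];154 [20, 40, 127];158 [18, 56, 125];162 [19, 43, 122];166 [24, 19, 115];170 [46, 17, 95];174 [69, 18, 38];178 [75, 19, 32];182 [55, 12, 71];186 [25, 10, 153];190 [24, 11, 130];194 [18, 26, 61];198 [16, 99, 93];202 [16, 99, 93];206 [16, 100, 94];210 [16, 99, 94];214 [16, 100, 94];218 [16, 99, 94];222 [16, 99, 95];226 [16, 99, 95];230 [16, 106, 194];234 [16, 106, 198];238 [16, 106, 197];242 [16, 106, 197];246 [16, 106, 196];250 [18, 32, 202];254 [26, 11, 213];258 [26, 11, 214];262 [25, 11, 214];266 [25, 11, 214];270 [22, 11, 107];274 [25, 12, 213];278 [24, 11, 213];282 [24, 11, 201];286 [82, 8, 44];
```

Request:
{"op": "step_arm", "data": {"plan": [[0.011,0,0,0],[0,0,0,0],[0,0,0,0],[0,0,0,0],[0,0,0,0],[0,0,0,0],[0,0,0,0],[0,0,0.03,0],[0,0,0.026,0],[0,0,0,0],[0,0,0,0]], "jaw": 0}}

```text
time: 41.85
position: [573.1, -182.8, 79.2]
tcp_rot: [0.001, 0.9, 0.436, 0.0]
contact_force: [0.3, -0.6, 0.6]
opening: 0.3
finger_force: 0.0
```

```bash
python3 - <<'E'
from h import *
w=r.read_camera("wrist"); p,a,M=pose(); print(p.round(1),r.state()["opening"],r.state()["contact_force"])
h=cv2.cvtColor(w["image"],cv2.COLOR_BGR2HSV).astype(int)
for v in range(190,290,4): print(v,h[v,300:335].mean(0).round().astype(int).tolist(),end=";")
E
```

```text
[ 573.5 -183.    79.7] 0.361225506299691 [-0.43340086 -0.19650049  0.60250753]
190 [18, 64, 102];194 [22, 37, 102];198 [28, 17, 101];202 [31, 15, 96];206 [38, 17, 84];210 [65, 19, 47];214 [103, 33, 23];218 [91, 27, 34];222 [72, 21, 41];226 [16, 66, 77];230 [16, 94, 74];234 [29, 72, 60];238 [54, 62, 42];242 [54, 53, 36];246 [59, 47, 29];250 [75, 38, 25];254 [87, 39, 23];258 [82, 28, 28];262 [84, 29, 29];266 [81, 29, 29];270 [70, 46, 33];274 [55, 60, 45];278 [63, 58, 46];282 [59, 58, 46];286 [66, 47, 45];
```

Request:
{"op": "step_arm", "data": {"plan": [[0,0,0.004,0],[-0.006,0,0,0],[-0.006,0,0,0],[-0.005,0,0,0],[-0.005,0,0,0],[-0.005,0,0,0],[-0.005,0,0,0],[-0.005,0,0,0],[-0.005,0,0,0],[0,0,0,0],[0,0,-0.05,0],[0,0,-0.06,0],[0,0,0,0],[0,0,0,0]]}}

```text
time: 43.65
position: [546.4, -215.4, 184.1]
tcp_rot: [0.0, 0.9, 0.437, 0.0]
contact_force: [0.3, -0.5, 0.1]
opening: 0.3
finger_force: 0.0
```

```bash
python3 - <<'E'
from h import *
w=r.read_camera("wrist"); find(w,brown,26); find(w,pale,26); find(w,pale,84); print(pose()[0])
E
```

```text
pale (array([ 529.6, -239.2]), 77.7, 50.1, np.float64(0.911)) [318.1 210. ]
pale (array([546.8, -80.7]), 77.2, 49.4, np.float64(-1.028)) [229.3  76.7]
pale (array([ 541.1, -224.4]), 64.0, 41.3, np.float64(0.911)) [318.1 210. ]
pale (array([555.2, -93.9]), 63.6, 40.7, np.float64(-1.028)) [229.3  76.7]
[ 545.78072762 -215.05463675  182.71740236]
```

```bash
python3 - <<'E'
from h import *
go(529.6,-239.2,14,.908-np.pi/2)
E
```

```text
pos [ 545.8 -215.1  182.7] yaw_y -0.667 j6 0.2 | turn -0.0015 shift [-0.0289  0.0025  0.1687]
```

Request:
{"op": "step_arm", "data": {"plan": [[-0.0285,0,0.03,-0.002],[0,0,0.02,0],[0,0,0,0],[0,0,0,0],[0,0,0,0],[0,0,0,0]], "jaw": 0.75}}

```text
time: 44.45
position: [529.6, -237.9, 135.2]
tcp_rot: [0.001, 0.898, 0.439, 0.001]
contact_force: [-0.7, 0.1, 0.6]
opening: 55.1
finger_force: 0.0
```

```bash
python3 - <<'E'
from h import *
go(529.6,-239.2,14,.908-np.pi/2); print(r.state()["opening"])
E
```

```text
pos [ 529.6 -237.9  135.2] yaw_y -0.661 j6 0.15 | turn 0.0006 shift [-0.001   0.0006  0.1212]
55.13159414725129
```

Request:
{"op": "step_arm", "data": {"plan": [[-0.001,0.001,0,0],[0,0,0,0],[0,0,0,0],[0,0,0.05,0],[0,0,0.05,0],[0,0,0.021,0],[0,0,0,0],[0,0,0,0],[0,0,0,0]]}}

```text
time: 45.58
position: [530.3, -240.0, 15.1]
tcp_rot: [0.001, 0.898, 0.439, 0.001]
contact_force: [0.1, 0.8, -0.2]
opening: 71.1
finger_force: 0.0
```

Request:
{"op": "step_arm", "data": {"plan": [[0,0,0,0],[0,0,0,0],[0,0,0,0],[0,0,0,0],[0,0,-0.006,0],[0,0,0,0],[0,0,0,0]], "jaw": 0, "squeeze": 20}}

```text
time: 46.45
position: [529.0, -239.3, 19.1]
tcp_rot: [0.0, 0.898, 0.439, -0.0]
contact_force: [-0.7, 0.4, -0.8]
opening: 49.9
finger_force: 20.0
```

```bash
python3 - <<'E'
from h import *
print(r.state()["opening"],pose()[0]); go(538.2,-223.2,15,.902-np.pi/2)
E
```

```text
49.89071767198375 [ 528.98566941 -239.29802645   19.08030562]
pos [ 529.  -239.3   19.1] yaw_y -0.661 j6 0.14 | turn 0.0024 shift [ 0.0183 -0.0028  0.0041]
```

Request:
{"op": "step_arm", "data": {"plan": [[0.009,-0.0015,0,0.002],[0.009,-0.0013,0,0],[0,0,0.003,0],[0,0,0.002,0],[0,0,0,0],[0,0,0,0]]}}

```text
time: 47.2
position: [537.9, -223.6, 14.1]
tcp_rot: [0.0, 0.9, 0.436, -0.0]
contact_force: [0.2, -0.8, -0.7]
opening: 50.2
finger_force: 20.0
```

Request:
{"op": "step_arm", "data": {"plan": [[0,0,0,0],[0,0,0,0],[0,0,0,0],[0,0,0,0],[0,0,-0.03,0],[0,0,-0.05,0],[0,0,-0.06,0],[0,0,-0.06,0],[0,0,-0.05,0],[-0.03,0,0,0],[0,0,0,0],[0,0,0,0],[0,0,0,0]], "jaw": 0.8}}

```text
time: 48.82
position: [519.3, -246.3, 263.1]
tcp_rot: [-0.001, 0.9, 0.437, -0.0]
contact_force: [0.2, 0.6, 0.4]
opening: 76.4
finger_force: 0.0
```

```bash
python3 - <<'E'
from h import *
print(pose()[0]); w=r.read_camera("wrist"); find(w,pale,26); find(w,brown,18)
for q,px in outlines(w): print(q)
h=cv2.cvtColor(w["image"],cv2.COLOR_BGR2HSV); 
for n,m in (("yellow",(h[...,0]>22)&(h[...,0]<34)&(h[...,1]>130)),("red",((h[...,0]<8)|(h[...,0]>172))&(h[...,1]>80))):
    for k in blobs(m[:300],6):
        P=cast(w,k,32 if n=="yellow" else 72)[:,:2]; d=P.mean(0)-[592.7,-154.2]
        if np.hypot(*d)<90: print(n,P.mean(0).round(1),"ang",np.arctan2(d[1],d[0]).round(3),np.hypot(*d).round(1),len(k))
E
```

```text
[ 519.3435221  -246.27536586  263.09265354]
pale (array([ 539.3, -224.7]), 74.5, 50.2, np.float64(0.903)) [318.8 146.9]
pale (array([546.8, -80.7]), 76.9, 49.6, np.float64(-1.024)) [247.2  46.2]
(array([ 505.2, -148.6]), 79.8, 53.5, np.float64(-0.066))
(array([545.2, -76.5]), 84.2, 52.7, np.float64(-1.02))
yellow [ 638.9 -157.2] ang -0.065 46.2 97
red [ 584.6 -153.2] ang 3.017 8.1 26
```

Request:
{"op": "step_arm", "data": {"plan": [[0,0,0.03,-0.054],[0,0,0.03,-0.054],[0,0,0,-0.054],[0,0,0,-0.054],[0,0,0,-0.054],[0,0,0,-0.054],[0,0,0,-0.054],[0,0,0,-0.054],[0,0,0,-0.054],[0,0,0,-0.054],[0,0,0,-0.054],[0,0,0,-0.05],[0,0,0,0],[0,0,0,0]], "jaw": 1}}

```text
time: 50.62
position: [519.4, -246.7, 203.9]
tcp_rot: [-0.0, 0.108, 0.994, 0.0]
contact_force: [-0.6, 0.9, -0.2]
opening: 95.0
finger_force: 0.0
```

```bash
python3 - <<'E'
from h import *
go(592.7,-154.2,140)
E
```

```text
pos [ 519.4 -246.7  203.9] yaw_y 1.354 j6 -1.89 | turn 0.0 shift [-0.0517  0.1061  0.0639]
```

Request:
{"op": "step_arm", "data": {"plan": [[-0.026,0.053,0,0],[-0.0257,0.053,0,0],[0,0,0,0],[0,0,0,0],[0,0,0,0]]}}

```text
time: 51.25
position: [592.0, -155.3, 204.1]
tcp_rot: [-0.0, 0.108, 0.994, -0.0]
contact_force: [0.4, 0.5, -0.5]
opening: 94.9
finger_force: 0.0
```

```bash
python3 - <<'E'
from h import *
w=r.read_camera("wrist"); h=cv2.cvtColor(w["image"],cv2.COLOR_BGR2HSV)
q=proj(w,[[592.7,-154.2,72]])[0]; print(q)
for k in blobs((h[...,1]<45)&(h[...,2]>110),80):
    P=cast(w,k,72)[:,:2]; c,rad=cv2.minEnclosingCircle(P.astype(np.float32))
    if rad<45 and np.hypot(*(P.mean(0)-[592.7,-154.2]))<30: print("white disc",np.array(c).round(1),round(rad,1),len(k))
for n,m in (("yellow",(h[...,0]>22)&(h[...,0]<34)&(h[...,1]>130)),("red",((h[...,0]<8)|(h[...,0]>172))&(h[...,1]>80))):
    for k in blobs(m[:300],5):
        P=cast(w,k,32 if n=="yellow" else 72)[:,:2]; d=P.mean(0)-[592.7,-154.2]
        if np.hypot(*d)<90: print(n,P.mean(0).round(1),"ang",np.arctan2(d[1],d[0]).round(3),np.hypot(*d).round(1),len(k),k.mean(0))
find(w,pale,26)
go(592.7,-154.2,42)
E
```

```text
[319.96540732 191.00795891]
white disc [ 592.5 -153.7] 15.5 111
yellow [ 643.  -158.1] ang -0.077 50.5 91 [325.84615385 224.6043956 ]
red [ 584.7 -153.3] ang 3.027 8.1 32 [319.125 183.   ]
pale (array([ 538.2, -224. ]), 76.0, 50.9, np.float64(0.903)) [246.1 145.6]
pale (array([546.4, -80.7]), 76.4, 49.9, np.float64(-1.038)) [378.  123.9]
pos [ 591.9 -155.4  204.2] yaw_y 1.354 j6 -1.7 | turn 0.0 shift [-0.0005  0.0014  0.1622]
```

Request:
{"op": "step_arm", "data": {"plan": [[0,0.001,0.05,0],[0,0,0.05,0],[0,0,0.04,0],[0,0,0.021,0],[0,0,0,0],[0,0,0,0],[0,0,0,0]]}}

```text
time: 52.18
position: [594.3, -154.1, 45.5]
tcp_rot: [0.002, 0.107, 0.994, -0.0]
contact_force: [-0.9, 0.1, 0.7]
opening: 94.9
finger_force: 0.0
```

Request:
{"op": "step_arm", "data": {"plan": [[0,0,0,0],[0,0,0,0],[0,0,0,0],[0,0,0,0],[0,0,0,0],[0,0,0,0]], "jaw": 0, "squeeze": 40}}

```text
time: 52.92
position: [592.7, -152.9, 43.0]
tcp_rot: [-0.0, 0.107, 0.994, 0.001]
contact_force: [0.2, 3.1, 0.3]
opening: 49.4
finger_force: 40.0
```

Request:
{"op": "step_arm", "data": {"plan": [[0,0,0,0.03],[0,0,0,0.05],[0,0,0,0.05],[0,0,0,0.05],[0,0,0,0.05],[0,0,0,0.05],[0,0,0,0.05],[0,0,0,0.05],[0,0,0,0.05],[0,0,0,0.05],[0,0,0,0.05],[0,0,0,0.05],[0,0,0,0.05],[0,0,0,0]]}}

```text
time: 54.68
position: [591.5, -153.4, 43.0]
tcp_rot: [-0.001, 0.89, 0.457, -0.001]
contact_force: [-4.0, 1.1, 2.5]
opening: 49.6
finger_force: 40.0
```

```bash
python3 - <<'E'
from h import *
go(592.7,-154.2,42); s=r.state(); print(s["contact_force"],s["wrist_torque"],s["opening"])
E
```

```text
pos [ 591.5 -153.4   43. ] yaw_y -0.623 j6 0.28 | turn 0.0 shift [-0.      0.0014  0.001 ]
[-3.99552633  1.11823551  2.46960977] [-0.12586424  0.69172547 -0.13122633] 49.583257937226804
```

Request:
{"op": "step_arm", "data": {"plan": [[0,0,0,0.05],[0,0,0,0.05],[0,0,0,0.05],[0,0,0,0.05],[0,0,0,0.05],[0,0,0,0.05],[0,0,0,0.04],[0,0,0,0.024],[0,0,0,0],[0,0,0,0]]}}

```text
time: 55.92
position: [591.2, -152.6, 43.0]
tcp_rot: [-0.001, 0.995, -0.097, -0.002]
contact_force: [-5.1, 4.5, 5.0]
opening: 49.6
finger_force: 40.0
```

Request:
{"op": "step_arm", "data": {"plan": [[0,0,0,0],[0,0,0,0],[0,0,0,0],[0,0,0,0],[0,0,0,0],[0,0,-0.03,0],[0,0,-0.05,0],[0,0,-0.06,0],[0,0,-0.06,0],[0,0,0,0],[0,0,0,0]], "jaw": 1}}

```text
time: 57.3
position: [592.5, -153.4, 242.9]
tcp_rot: [0.0, 0.995, -0.098, -0.0]
contact_force: [0.4, -0.6, -1.0]
opening: 95.0
finger_force: 0.0
```

```bash
cat > m.py <<'E'
from h import *
A=np.array([592.6,-154.0])
w=r.read_camera("wrist"); h=cv2.cvtColor(w["image"],cv2.COLOR_BGR2HSV); print(pose()[0],pose()[1])
for n,z,m in (("yellow",35,(h[...,0]>22)&(h[...,0]<34)&(h[...,1]>130)),("red",72,((h[...,0]<8)|(h[...,0]>172))&(h[...,1]>80)),("blue",35,(h[...,0]>98)&(h[...,0]<116)&(h[...,1]>110))):
    for k in blobs(m[:300],5):
        P=cast(w,k,z)[:,:2]; d=P.mean(0)-A
        if np.hypot(*d)<90: print(n,P.mean(0).round(1),"ang",np.arctan2(d[1],d[0]).round(3),np.hypot(*d).round(1),len(k),rect(P))
find(w,pale,26)
E
python3 m.py
```

```text
[ 591.8884625  -153.204377    241.35774049] -1.7670559206271292
yellow [ 544.  -150.5] ang 3.069 48.7 82 (array([ 545. , -150.5]), 43.8, 16.4, np.float64(-0.097))
red [ 585.1 -153.2] ang 3.038 7.5 25 (array([ 585.3, -153.2]), 12.8, 3.7, np.float64(-0.077))
blue [ 567.6 -111.6] ang 2.104 49.3 68 (array([ 567.1, -111.1]), 39.9, 15.6, np.float64(-1.013))
blue [ 562.9 -192.2] ang -2.231 48.3 78 (array([ 563., -192.]), 42.9, 17.8, np.float64(0.946))
pale (array([530.2, -45. ]), 73.8, 49.9, np.float64(-1.041)) [249.6 236.4]
pale (array([ 539.4, -224.1]), 76.5, 51.6, np.float64(0.909)) [377.7 203.7]
```

Request:
{"op": "step_arm", "data": {"plan": [[0,0,0,-0.0523],[0,0,0,-0.0523],[0,0,0,-0.0523],[0,0,0,-0.0523],[0,0,0,-0.0523],[0,0,0,-0.0523],[0,0,0,-0.0523],[0,0,0,-0.0523],[0,0,0,-0.0523],[0,0,0,-0.0523],[0,0,0,-0.0523],[0,0,0,-0.0523],[0,0,0,-0.0523],[0,0,0,-0.0523],[0.06,0,0,0],[0.06,0,0,0],[0,0,0,0],[0,0,0,0],[0,0,0,0]]}}

```text
time: 59.72
position: [531.9, -51.0, 242.3]
tcp_rot: [-0.001, 0.496, 0.868, -0.0]
contact_force: [1.4, -0.8, 0.4]
opening: 95.0
finger_force: 0.0
```

```bash
python3 m.py; python3 - <<'E'
from h import *
w=r.read_camera("wrist")
for q,px in outlines(w): print(q)
go(530.2-9,-45+15.5,14,-1.041+np.pi/2)
E
```

```text
[532.02537142 -51.04812663 242.51176623] 0.5318779320825269
yellow [ 580.  -169.2] ang -2.265 19.8 18 (array([ 580.1, -169.3]), 10.8, 6.9, np.float64(-0.31))
yellow [ 545.7 -149.6] ang 3.049 47.1 81 (array([ 545.9, -150.1]), 48.2, 19.1, np.float64(-0.061))
red [ 584.7 -153.8] ang 3.11 7.9 22 (array([ 584.6, -153.7]), 13.6, 4.0, np.float64(-0.059))
blue [ 561.6 -190.4] ang -2.277 47.8 76 (array([ 562.5, -190.3]), 44.7, 17.9, np.float64(0.949))
blue [ 568.3 -113.8] ang 2.115 47.0 93 (array([ 568.8, -113.6]), 48.9, 18.0, np.float64(-1.039))
pale (array([ 529.3, -215.1]), 78.1, 34.5, np.float64(0.886)) [255.4 272.6]
pale (array([528. , -42.9]), 75.5, 49.6, np.float64(-1.039)) [318.8 165.3]
pos [532.1 -51.  242.7] yaw_y 0.532 j6 -0.73 | turn 0.0007 shift [0.024  0.0017 0.2287]
```

```bash
python3 - <<'E'
from h import *
go(518.9,-27.4,14,-1.039+np.pi/2)
E
```

```text
pos [532.1 -51.  242.7] yaw_y 0.532 j6 -0.73 | turn 0.0 shift [0.0269 0.0008 0.2287]
```

Request:
{"op": "step_arm", "data": {"plan": [[0.027,0.001,0.05,0],[0,0,0.06,0],[0,0,0.06,0],[0,0,0.04,0],[0,0,0.019,0],[0,0,0,0],[0,0,0,0],[0,0,0,0]], "jaw": 0.75}}

```text
time: 60.82
position: [520.6, -26.7, 16.3]
tcp_rot: [0.002, 0.496, 0.868, 0.001]
contact_force: [-1.3, -0.3, -0.2]
opening: 71.5
finger_force: 0.0
```

Request:
{"op": "step_arm", "data": {"plan": [[0,0,0,0],[0,0,0,0],[0,0,0,0],[0,0,0,0],[0,0,0,0]], "jaw": 0, "squeeze": 15}}

```text
time: 61.45
position: [519.0, -26.3, 14.5]
tcp_rot: [0.0, 0.496, 0.868, 0.0]
contact_force: [-1.2, 1.4, 3.5]
opening: 50.1
finger_force: 15.0
```

```bash
python3 - <<'E'
from h import *
p=pose()[0]; print(r.state()["opening"],r.state()["contact_force"])
u=np.array([.522,-.853]); off=p[:2]-[528,-42.9]; print("along off",off@-u)
t=np.array([546.8,-79.2])-u*(off@-u); go(t[0],t[1],p[2],-1.021+np.pi/2)
E
```

```text
50.089987421532825 [-1.20936906  1.42429176  3.53956446]
along off 18.825257148683917
pos [519.  -26.3  14.5] yaw_y 0.533 j6 -0.69 | turn -0.0053 shift [-0.0408 -0.0039  0.    ]
```

Request:
{"op": "step_arm", "data": {"plan": [[0,0,-0.001,-0.005],[-0.007,-0.0007,0,0],[-0.007,-0.0007,0,0],[-0.007,-0.0007,0,0],[-0.007,-0.0006,0,0],[-0.007,-0.0006,0,0],[-0.0058,-0.0006,0,0],[0,0,0.001,0],[0,0,0,0],[0,0,0,0]]}}

```text
time: 62.7
position: [537.1, -63.2, 14.5]
tcp_rot: [0.0, 0.489, 0.872, 0.0]
contact_force: [0.3, -0.4, 1.1]
opening: 49.8
finger_force: 15.0
```

Request:
{"op": "step_arm", "data": {"plan": [[0,0,0,0],[0,0,0,0],[0,0,0,0],[0,0,0,0],[0,0,-0.03,0],[0,0,-0.05,0],[0,0,-0.06,0],[0,0,-0.06,0],[0,0,-0.03,0],[0,0,0,0],[0,0,0,0],[0,0,0,0]], "jaw": 0.75}}

```text
time: 64.2
position: [535.7, -63.0, 241.5]
tcp_rot: [-0.002, 0.489, 0.872, -0.001]
contact_force: [0.1, 0.7, -0.9]
opening: 71.0
finger_force: 0.0
```

```bash
python3 m.py; python3 - <<'E'
from h import *
w=r.read_camera("wrist"); m=pale(w)
# far (outer) end of the blank and of the outline, along the station's axis, from the station centre
S=np.array([546.8,-79.2]); u=np.array([-.522,.853]); v=np.array([-.853,-.522])
for k in blobs(m,300):
    d=cast(w,k,26)[:,:2]-S
    if np.hypot(*d.mean(0))<40: print("along",(d@u).min().round(1),(d@u).max().round(1),"lateral",(d@v).min().round(1),(d@v).max().round(1))
E
```

```text
[535.82412896 -62.98721112 241.75567478] 0.5488750897775303
yellow [ 579.4 -167.9] ang -2.331 19.1 18 (array([ 579.5, -167.9]), 10.6, 6.8, np.float64(-0.288))
yellow [ 546.  -149.6] ang 3.048 46.8 82 (array([ 545.8, -149.8]), 48.2, 19.1, np.float64(-0.055))
red [ 584.8 -153.7] ang 3.103 7.8 21 (array([ 585. , -153.5]), 13.2, 3.9, np.float64(-0.088))
blue [ 561.6 -190.4] ang -2.277 47.8 77 (array([ 561.9, -190.5]), 43.7, 17.0, np.float64(0.897))
blue [ 568.5 -113.8] ang 2.112 46.9 94 (array([ 567.5, -113.6]), 48.0, 17.8, np.float64(-1.016))
pale (array([ 544.6, -204.6]), 53.3, 53.2, np.float64(0.55)) [269.8 270.3]
pale (array([547.5, -79.8]), 76.1, 49.9, np.float64(-1.017)) [319.2 190.5]
along -39.1 38.1 lateral -25.6 24.6
```

Request:
{"op": "step_arm", "data": {"plan": [[-0.05,-0.03,-0.01,0],[-0.05,-0.03,0,0],[-0.03,-0.03,0,0],[0,0,0,0],[0,0,0,0],[0,0,0,0]]}}

```text
time: 65.05
position: [528.0, -219.9, 253.9]
tcp_rot: [-0.0, 0.488, 0.873, 0.0]
contact_force: [-0.4, 0.3, -0.2]
opening: 71.5
finger_force: 0.0
```

```bash
python3 m.py
```

```text
[ 528.10268223 -219.900277    254.03759562] 0.5505496970667685
yellow [ 579.9 -152.1] ang 2.994 12.9 21 (array([ 580.1, -152.1]), 11.1, 6.5, np.float64(-0.02))
yellow [ 546.2 -150.6] ang 3.069 46.6 87 (array([ 545.5, -150.3]), 47.4, 17.8, np.float64(-0.092))
red [ 585.2 -153.3] ang 3.042 7.5 23 (array([ 585. , -153.3]), 13.7, 3.7, np.float64(-0.07))
blue [ 563.3 -190. ] ang -2.254 46.4 92 (array([ 562.8, -190. ]), 46.1, 17.4, np.float64(0.898))
blue [ 567.3 -113.5] ang 2.129 47.8 104 (array([ 567.4, -113.8]), 44.5, 16.9, np.float64(-1.021))
pale (array([ 538. , -224.5]), 75.8, 51.0, np.float64(0.903)) [324.4 177.7]
pale (array([547.2, -80.5]), 74.1, 49.2, np.float64(-1.018)) [394.   80.9]
```

```bash
python3 -c "
from cell import r
print(r.job_done())"
```

```text
the job is handed in; nothing more can be done
None
```

The job is handed in; no pass/fail verdict came back. By my last wrist-camera measurement both blanks present (the third was absent at this start) lie pale face up within about 2 mm of outlines 1 and 3. The collar is at about 3.15 rad, against the locked mark at 3.14. One blank was found about 4 cm out of its outline after the collar was locked, and I slid it back under its finger.

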